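# Walk the indexing fixture home against its fence and swing the strap clamp over

## Robot

A 6-joint arm with a two-finger parallel gripper is mounted at the origin on the work surface. World frame = base frame: x ahead of the robot, y to its left, z up, the work surface at z = 0. Lengths are in m, angles in degrees, forces in N, time in s.
With the tool pointing down it reaches from about 0.225 to 0.875 m from the base axis. Payload 3.4 kg.
Tool frame: the origin (TCP) lies midway between the tips of the shut fingers; the grasp point (between the pads) lies 19 mm behind it (grasp_offset is the distance from the TCP to the grasp point, in m); y points along the fingers, x is the direction in which the jaws open and shut, and the axes are right-handed (so a half turn about y gives the same grasp; the last joint's range is limited). The gripper opens to 85 mm and grips with 20 to 120 N. Pads are 22 mm wide; open, the fingers measure 114 mm over their backs; the gripper's body (76 mm by 85 mm) begins 54 mm behind the grasp point. The pads swing forward as they close: fully open they stand 13 mm farther back than shut.
Start: joints at [-70.932, 15.808, 86.224, -0, 77.962, -6.933], TCP at [0.252, -0.517, 0.231] pointing down, gripper open.
Joint ranges: [-165.64, 165.64], [-43.16, 119.46], [12.63, 154.43], [-67.54, 247.53], [6.08, 155.33], [-154.97, 154.97]. Speed limits (degrees/s): [147.25, 147.25, 180, 180, 180, 180].

## Interface

Orientations are given as [roll, pitch, yaw] about the fixed x, y, z axes, in that order (R = Rz(yaw) Ry(pitch) Rx(roll)).
In Python, from station import * gives the robot as it stands.
- The arm moves only by the tool send_rows, never from a script. Its argument "deltas" is a list of rows, each an object of numbers: "dx", "dy", "dz": the shift along the tool's x, y, z in mm; "ax", "ay", "az": the turn, a rotation vector about the tool's x, y, z in rad. In form: [{"dx": .., "dy": .., "dz": .., "ax": .., "ay": .., "az": ..}, ...]. A call has 1 to 20 rows; each row is the pose to reach, as a shift and turn from the pose commanded when the call began, along the tool's axes at that moment; what a row does not reach only later rows make up. A row lasts 1/10 s, in which the tool goes at most 50 mm and 8.59 degrees, less where a joint would pass 70% of its speed; a pose out of reach is approached as far as the arm can. A call with a gripper value outside its range is refused whole. "claw" is the finger opening in mm, from 0 to 85.4, set as the call begins (left out, the last holds). The fingers move at their own pace and stop on an object; "grip_force" is the grip in N (left out, the last holds). Time passes only in rows, so rows that repeat a pose let the fingers close. It gives the time, the measured TCP pose, the force and the opening at its end, in the units of the state.
- get_obs(): the state, without advancing time (a new reading comes with each control period).
- capture(name): name is "scene" or "side" or "wrist"; returns the picture (400x640x3 uint8, red, green, blue); there is no depth.
- camera_params(name): a dict with "camera_matrix" (3x3 intrinsics, pixels), "R" (3x3) and "t" (3): a world point X has camera coordinates R X + t; the wrist camera has in their place "tool_from_camera" (4x4, takes a point from camera to tool coordinates, whose origin is the TCP and whose axes are the tool frame's). Camera axes: x right, y down, z forward; pixel columns grow to the right and rows downward; lengths in m; the calibration is good to about 2 mm. A picture is of the moment at which its call begins: read the wrist's pose just before it. camera_params takes no time and is no camera call.
- job_done(): hands the job in, once; it reports no verdict.
The state is a dict: "time_s": time; "q": joint angles; "joint_vel": joint speeds; "tau": joint torques, N m; "ee_pos": TCP position; "tool_rot": TCP orientation; "wrist_force": force on the tool from outside, world axes, zero at the start; "ft_torque": the same for the moment, N m; "grip_width": opening from 0.0 (shut) to 1.0 (fully open).
Only numpy, scipy, OpenCV 4.12 (cv2) and the standard library are available. Lean on these libraries where they do the work, as an engineer would, in place of code of your own. Each camera call takes 0.05 s, during which the arm holds its last target.

## Task

The heavy indexing fixture has been left short of the fence on its base plate: walk it forward, pushing alternate ends of its near edge so that it swings ahead and never pushing harder than about 35 N (a square shove needs more), until its back edge lies flush along the fence. Then swing the strap clamp round so that its nose lies over the fixture's left ear, ready for the nut to be tightened. Leave the other tools on the plate where they stand.

Things in the scene. Friction and masses are not known exactly. Their poses are not given: they have to be found in the camera images.
- plate: Fixed pale-painted steel base plate, 340 mm (x) by 460 mm (y), 12 mm thick; origin under its centre, at bench height. Its +x points from the near edge to the fence, its +y to the left, its z up. Its place and yaw differ from run to run.
- fence (a point): Middle of the near face of the heel fence, a steel bar 260 mm long (along the plate's y), 25 mm thick and standing 25 mm above the plate's top, fixed along the far part of the plate. The point lies 115 mm in plate +x from the plate's origin and 22 mm above the bench; axes as the plate's.
- fixture: Heavy loose iron indexing fixture, about 6.5 kg. Base 110 mm deep (x) by 210 mm wide (y), corners notched 12 mm, its top 18 mm above the plate's top; relieved 3 mm underneath but for a round seat 98 mm across on which it stands. Origin: middle of the underside, 12 mm above the bench; +x towards its straight back edge, 55 mm off, which must meet the fence; +y to its left.
- drum (a point): Middle of the face of the round drum, 104 mm across, that stands on the middle of the fixture's base; 59 mm above the plate's top (a collet nose reaches 62). A flat ear about 53 mm wide is left at each end of the base. A lock screw stands out of the drum at the far right, a stub lever on the right; both over the base's top.
- near_edge (a point): Middle of the fixture's straight near edge (x = -55 mm, 186 mm long), 10 mm above the plate. A square shove takes 36 to 45 N, more if the fingers bear down. A push 75 to 90 mm off the middle takes 15 to 24 N and swings the fixture about a point 20 to 30 mm beyond its middle on the other side: the pushed end goes ahead and some 25 degrees outward, the other end goes back a little.
- back_left (a point): Point on the fixture's back edge, 85 mm to the left of its middle, 10 mm above the plate; lies on the plane of the fence face when flush.
- back_right (a point): Point on the fixture's back edge, 85 mm to the right of its middle, 10 mm above the plate.
- strap (a joint): Angle of the strap clamp about its upright stud, rad: at 0 the strap points in plate -x (parked beside the fixture's path), positive angles swing it anticlockwise seen from above, at 1.57 it points in plate -y, across the left ear of a fixture that is home. Stiff with friction (about 0.2 N m), stays where left; stops at -0.6 and 1.9. It starts between -0.45 and 0.05.
- strap_pivot (a point): Axis of the clamp's stud, at the strap's mid height, 41 mm above the bench; 60 mm in x and 155 mm in y from the plate's origin. Axes as the plate's. The stud with its nut reaches 68 mm above the bench.
- strap_nose (a point): Underside of the strap near its nose, 70 mm from the stud's axis. The strap is a dark steel bar 26 mm wide and 16 mm thick, from 33 to 49 mm above the bench (3 mm above the base's top), reaching 78 mm from the stud to the nose end and 40 mm behind the stud.
- collet: Bystander: steel collet standing on the plate, 38 mm across, 54 mm high; origin at the middle of its foot.
- cutter: Bystander: milling cutter standing on its teeth, 32 mm across, 65 mm high; origin at the middle of its foot.
- oil_can: Bystander: small green oiler with a conical top and thin brass spout, 42 mm across, 92 mm high; origin at the middle of its foot.
- parallel: Bystander: ground steel bar 100 by 14 by 22 mm high lying on the plate at the near left; origin at the middle of its underside.
Things that resemble listed ones, but are neither listed nor needed, are in the scene too. Of the things that look like the fixture, the larger one is meant.

How it is judged (in metres and radians):
On the way, in this order (a step that is already met when the one before it is completed fails the run):
1. the fixture's back edge is flush along the fence, left and right (x of each of back_left, back_right in the frame of fence above -0.002 m), for 0.2 s.
2. the strap clamp's nose lies over the fixture's left ear (value of joint strap between 1.3 and 1.85 rad and y of strap_nose in the frame of fixture between 0.062 and 0.103 m), for 0.2 s.
At the end, for the whole second after the job is handed in: The fixture stands flat and still with its back edge within 2 mm of the fence both left and right, and the strap clamp stands between 1.3 and 1.85 rad with its nose over the left ear (62 to 103 mm to the left of the fixture's middle) (all of step 1 and all of step 2 and angle between fixture's own z axis and vertical below 0.03 rad and linear speed of fixture below 0.01 m/s); the robot touches nothing.
It fails at once if the robot pushed the fixture harder than 35 N (contact force between any of the fingers, the arm and fixture above 35 N).
It fails at once if the collet was shifted by more than 20 mm or tipped (distance of collet from where it was at the start of the episode above 0.02 m or angle between collet's own z axis and vertical above 0.5 rad).
It fails at once if the cutter was shifted by more than 20 mm or tipped (distance of cutter from where it was at the start of the episode above 0.02 m or angle between cutter's own z axis and vertical above 0.5 rad).
It fails at once if the oil can was shifted by more than 20 mm or tipped (distance of oil_can from where it was at the start of the episode above 0.02 m or angle between oil_can's own z axis and vertical above 0.5 rad).
It fails at once if the parallel was shifted by more than 20 mm or tipped (distance of parallel from where it was at the start of the episode above 0.02 m or angle between parallel's own z axis and vertical above 0.5 rad).
It also fails if it takes over 72 s, if anything falls off the work surface, if the arm or the gripper's body presses on something with over 40 N, if the wrist force passes 120 N, or if a joint passes its speed limit or range.

## Working session

There is one attempt and no reset: what is moved stays moved. The work goes in short steps, Python scripts to look and compute and a tool call to move; the robot and the scene stay as the last step left them, time stands still between calls to the robot, and variables do not carry over. Pictures are saved under pics/ and viewed, and the job is handed in when it is done.

Besides the shell and the picture viewer there is one more tool, called after "Emit:" as name(argument=value, ...) on one line, values as JSON. send_rows: Moves the arm, as the interface text tells. Its arguments: {"type":"object","properties":{"deltas":{"type":"array","items":{"type":"object","properties":{"dx":{"type":"number"},"dy":{"type":"number"},"dz":{"type":"number"},"ax":{"type":"number"},"ay":{"type":"number"},"az":{"type":"number"}}}},"claw":{"type":"number"},"grip_force":{"type":"number"}},"required":["deltas"]}

```bash
mkdir -p pics; ls; python3 - <<'E'
from station import *
import cv2
o=get_obs(); print(o)
for n in ["scene","side","wrist"]:
    im=capture(n); cv2.imwrite(f"pics/{n}0.png",cv2.cvtColor(im,cv2.COLOR_RGB2BGR)); print(n,camera_params(n))
E
```

```text
pics
{'time_s': 0.0, 'q': array([-7.09332290e+01,  1.58467069e+01,  8.62957984e+01, -1.53807906e-03,
        7.79619032e+01, -6.93432803e+00]), 'joint_vel': array([-0.05536304,  0.01185403,  0.04554327,  0.06690631, -0.02794263,
        0.03885053]), 'tau': array([ 1.13171245e-03, -4.16767788e+01, -2.45801729e+01, -1.86185766e-04,
        1.07871147e-02,  2.94698452e-05]), 'ee_pos': array([ 0.25186987, -0.51630569,  0.2304448 ]), 'tool_rot': array([-89.98888725,   0.10382632, -63.99856878]), 'wrist_force': array([-0.10255714,  0.46781801, -0.29540496]), 'ft_torque': array([ 0.05431019,  0.02229515, -0.00110112]), 'grip_width': 1.0024187361693644}
scene {'camera_matrix': array([[451.87803448,   0.        , 324.04520153],
       [  0.        , 451.87803448, 201.32667904],
       [  0.        ,   0.        ,   1.        ]]), 'R': array([[-0.42557802,  0.90476848, -0.01665374],
       [ 0.64290679,  0.28935178, -0.70918714],
       [-0.63683138, -0.31252126, -0.70482356]]), 't': array([ 0.28606954, -0.28193654,  1.25233156])}
side {'camera_matrix': array([[382.07595657,   0.        , 322
[... 157 characters left out ...]
.01512322],
       [-0.26251075,  0.70571953, -0.65806387],
       [ 0.24820418, -0.60964863, -0.75281023]]), 't': array([0.48623338, 0.24881407, 0.80325408])}
wrist {'camera_matrix': array([[341.22260074,   0.        , 323.68103494],
       [  0.        , 341.22260074, 199.58854788],
       [  0.        ,   0.        ,   1.        ]]), 'tool_from_camera': array([[ 9.99999448e-01,  8.43041100e-04, -6.27240934e-04,
        -4.51475112e-04],
       [ 8.38218227e-04, -2.80023010e-01,  9.59992923e-01,
        -1.43912823e-01],
       [ 6.33671596e-04, -9.59992918e-01, -2.80023562e-01,
         7.03567076e-02],
       [ 0.00000000e+00,  0.00000000e+00,  0.00000000e+00,
         1.00000000e+00]])}
```

View pics/scene0.png

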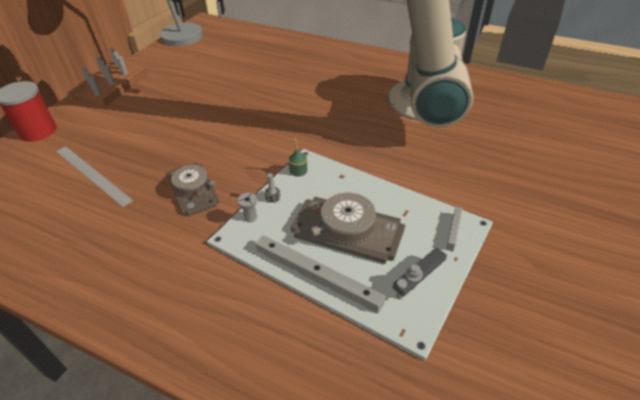

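View pics/side0.png

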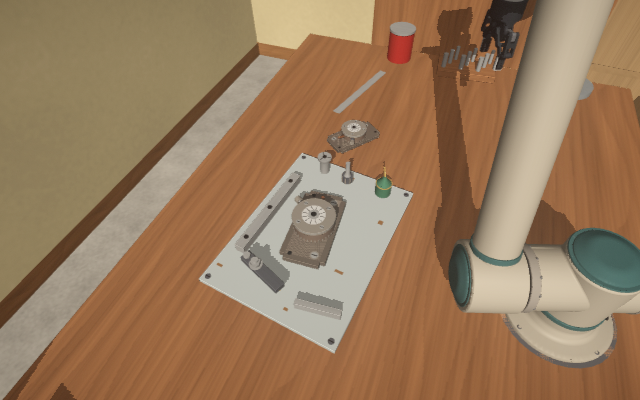

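View pics/wrist0.png

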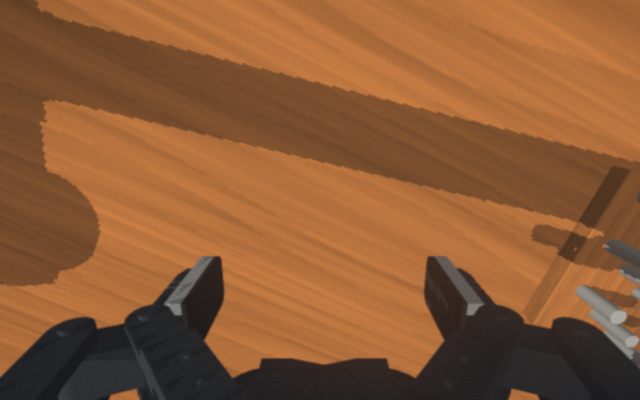

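```bash
cat > h.py <<'E'
from station import *
import cv2, numpy as np
from scipy.spatial.transform import Rotation as Ro
def save(im,n,box=None,s=1):
    if box: im=im[box[1]:box[3],box[0]:box[2]]
    im=cv2.cvtColor(im,cv2.COLOR_RGB2BGR)
    if s!=1: im=cv2.resize(im,None,fx=s,fy=s,interpolation=cv2.INTER_CUBIC)
    cv2.imwrite(f"pics/{n}.png",im)
def pose(o): 
    return Ro.from_euler('xyz',o['tool_rot'],degrees=True).as_matrix(), np.array(o['ee_pos'])
def ext(n,o=None):
    c=camera_params(n); K=np.array(c['camera_matrix'])
    if n!='wrist': return K,np.array(c['R']),np.array(c['t'])
    R,p=pose(o); T=np.array(c['tool_from_camera'])
    Rw=R@T[:3,:3]; tw=R@T[:3,3]+p
    return K,Rw.T,-Rw.T@tw
def unp(E,uv,z):
    K,R,t=E; d=R.T@np.linalg.solve(K,np.array([uv[0],uv[1],1.])); c=-R.T@t
    return c+d*(z-c[2])/d[2]
def prj(E,X):
    K,R,t=E; X=np.atleast_2d(X); p=(X@R.T+t)@K.T; return p[:,:2]/p[:,2:]
E
python3 - <<'E'
from h import *
im=cv2.cvtColor(cv2.imread('pics/scene0.png'),cv2.COLOR_BGR2RGB); save(im,'sc1',(200,140,400,290),4); save(im,'sc2',(320,190,500,360),4)
im=cv2.cvtColor(cv2.imread('pics/side0.png'),cv2.COLOR_BGR2RGB); save(im,'si1',(190,140,420,290),3); save(im,'si2',(190,220,360,360),4)
E
```

```text
(no output)
```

View pics/sc1.png

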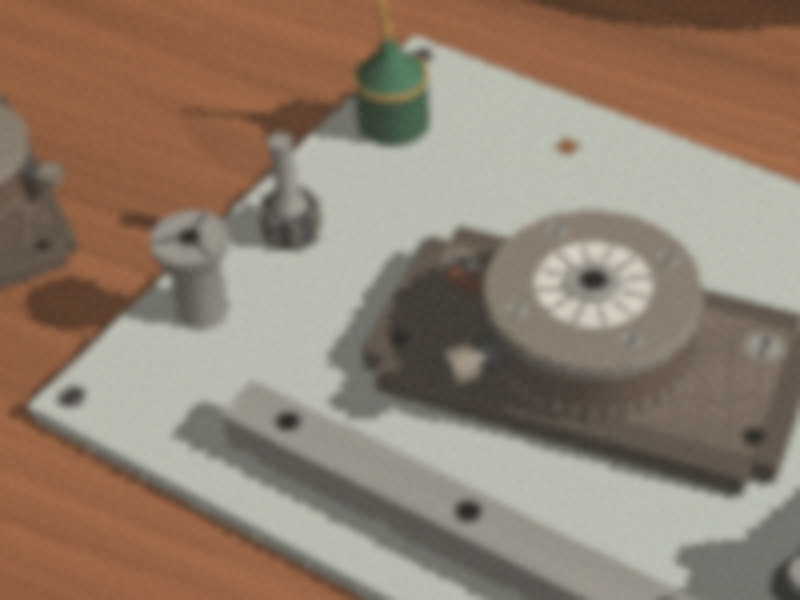

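View pics/sc2.png

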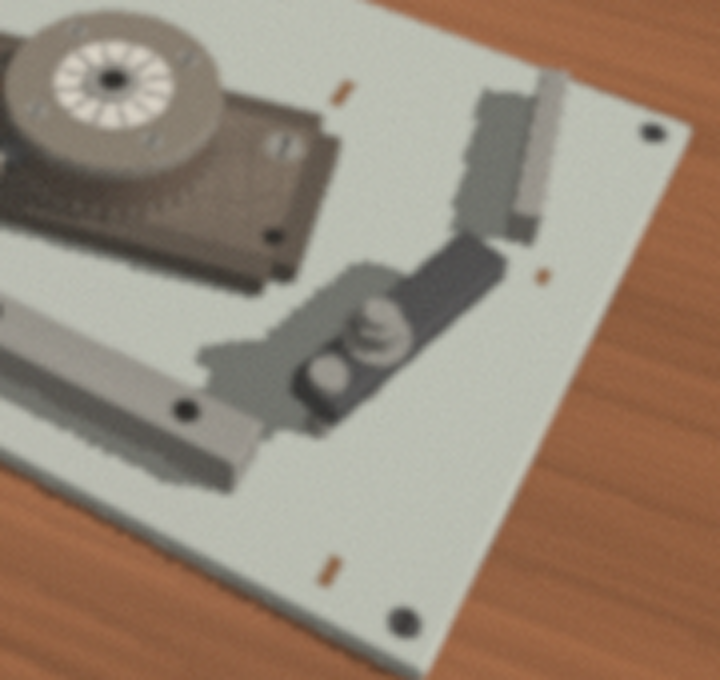

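View pics/si1.png

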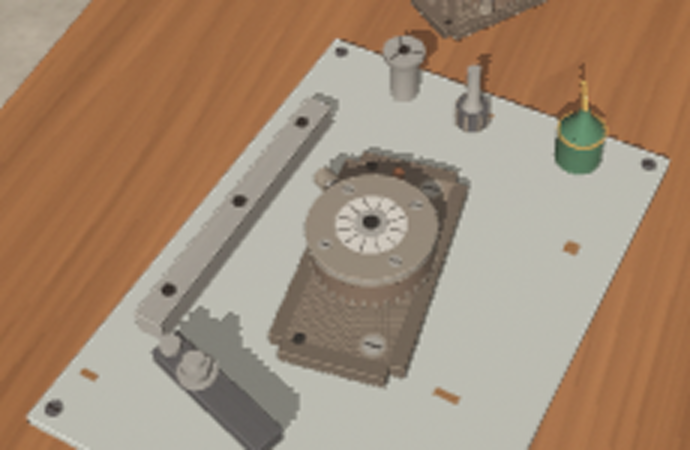

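View pics/si2.png

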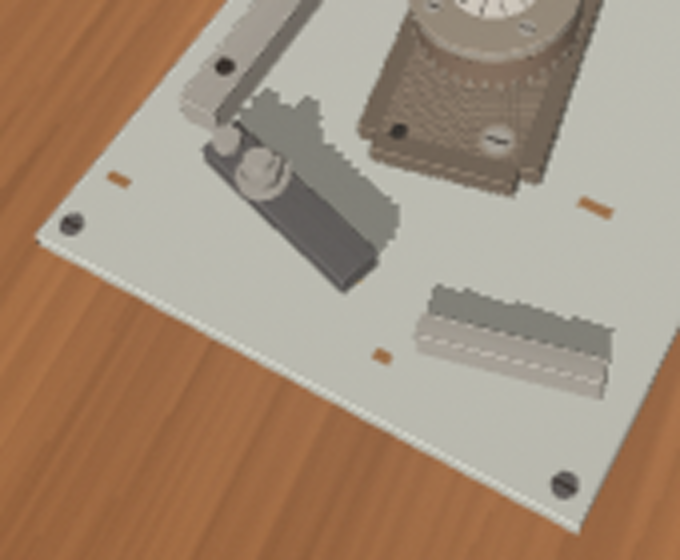

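```bash
python3 - <<'E'
from h import *
from scipy.optimize import least_squares
S=ext('scene');D=ext('side')
loc=np.array([[.17,-.23],[-.17,-.23],[-.17,.23],[.17,.23]])
obs=[(S,np.array([[207.5,241.2],[303.75,149.5],[492.5,222.5],[426.2,357.2]])),(D,np.array([[302.7,153.3],[412.7,192.7],[335.3,351],[199.5,279]]))]
def W(p,l,z): c,s=np.cos(p[2]),np.sin(p[2]); return np.c_[p[0]+c*l[:,0]-s*l[:,1],p[1]+s*l[:,0]+c*l[:,1],np.full(len(l),z)]
p0=unp(S,obs[0][1].mean(0),.012)
for E,o in obs: 
  print(np.array([unp(E,x,.012) for x in o]).round(4))
f=lambda p:np.concatenate([(prj(E,W(p,loc,.012))-o).ravel() for E,o in obs])
r=least_squares(f,[p0[0],p0[1],0.3]); print(r.x,np.degrees(r.x[2]),f(r.x).round(1))
def P(p,w): c,s=np.cos(p[2]),np.sin(p[2]); d=np.array(w[:2])-p[:2]; return np.array([c*d[0]+s*d[1],-s*d[0]+c*d[1]])
p=r.x; np.save('plate.npy',p)
def s1(u,v): return (200+u/4,140+v/4)
def s2(u,v): return (320+u/4,190+v/4)
def d1(u,v): return (190+u/3,140+v/3)
def d2(u,v): return (190+u/4,220+v/4)
for n,E,x,z in [('drum S',S,s1(594,280),.074),('drum D',D,d1(371,221),.074),
 ('strap nose S',S,s2(488,248),.049),('strap nose D',D,d2(360,270),.049),('stud S',S,s2(382,318),.066),('stud D',D,d2(262,165),.066),
 ('BL notch S',S,s2(265,272),.03),('BL2 S',S,s2(300,262),.03),('NL S',S,s2(340,143),.03),('NL2 S',S,s2(320,118),.03),
 ('fence endL S',S,s2(262,425),.037),('fenceL D',D,d1(170,330),.037),('fence R near S',S,s1(252,382),.037),
 ('par a S',S,s2(553,70),.034),('par b S',S,s2(530,217),.034),('cutter',S,s1(290,240),.012),('collet',S,s1(203,315),.012),('oil',S,s1(393,132),.012)]:
  w=unp(E,x,z); print(n,w.round(4),(P(p,w)*1000).round(1))
E
```

```text
[[ 0.6842 -0.2465  0.012 ]
 [ 0.3505 -0.2049  0.012 ]
 [ 0.4059  0.2489  0.012 ]
 [ 0.7382  0.2083  0.012 ]]
[[ 0.678  -0.2466  0.012 ]
 [ 0.3463 -0.2079  0.012 ]
 [ 0.3988  0.2466  0.012 ]
 [ 0.7339  0.2076  0.012 ]]
[ 5.41537942e-01  1.80950369e-06 -1.18849323e-01] -6.809564588226686 [-0.5 -0.7 -0.3 -1.5  0.4 -2.   0.  -0.4 -1.3 -0.8  0.3 -0.  -0.9  0.7
 -1.6 -0.3]
drum S [ 0.5483 -0.0059  0.074 ] [ 7.4 -5.1]
drum D [ 0.5448 -0.0078  0.074 ] [ 4.2 -7.3]
strap nose S [0.5534 0.1786 0.049 ] [ -9.4 178.7]
strap nose D [0.5457 0.1786 0.049 ] [-17.  177.8]
stud S [0.6233 0.1488 0.066 ] [ 63.5 157.4]
stud D [0.6156 0.1491 0.066 ] [ 55.9 156.8]
BL notch S [0.5928 0.0889 0.03  ] [40.3 94.3]
BL2 S [0.5807 0.1015 0.03  ] [ 26.8 105.4]
NL S [0.5028 0.0954 0.03  ] [-49.8  90.1]
NL2 S [0.4909 0.0812 0.03  ] [-59.9  74.7]
fence endL S [0.6753 0.1163 0.037 ] [119.  131.4]
fenceL D [0.6603 0.1162 0.037 ] [104.2 129.4]
fence R near S [ 0.644 -0.141  0.037] [ 118.5 -127.9]
par a S [0.4153 0.1779 0.034 ] [-146.5  161.7]
par b S [0.5145 0.1907 0.034 ] [-49.5 186.2]
cutter [ 0.5317 -0.1874  0.012 ] [  12.5 -187.2]
collet [ 0.5977 -0.2008  0.012 ] [  79.6 -192.8]
oil [ 0.4318 -0.1775  0.012 ] [ -87.9 -189.3]
```

```bash
cat >> h.py <<'E'
p=np.load('plate.npy')
def PW(x,y):  # plate mm -> world m
    c,s=np.cos(p[2]),np.sin(p[2]); return np.array([p[0]+(c*x-s*y)/1e3,p[1]+(s*x+c*y)/1e3])
def WP(w):
    c,s=np.cos(p[2]),np.sin(p[2]); d=np.asarray(w)[:2]-p[:2]; return np.array([c*d[0]+s*d[1],-s*d[0]+c*d[1]])*1000
def goto(o,x,y,z,yawp): # plate mm, z m world, yaw rel. to plate deg, tool down -> delta
    R,q=pose(o); T=np.r_[PW(x,y),z]
    Rt=Ro.from_euler('xyz',[-90,0,np.degrees(p[2])+yawp],degrees=True).as_matrix()
    d=R.T@(T-q)*1e3; a=Ro.from_matrix(R.T@Rt).as_rotvec()
    print('d',d.round(1),'a',a.round(4)); return d,a
E
python3 - <<'E'
from h import *
goto(get_obs(),50,0,.25,-90)
E
```

```text
d [-310.2  -18.9  528.7] a [ 3.000e-04  5.726e-01 -1.400e-03]
```

Emit:
send_rows(deltas=[{"dx": -310,"dy": -19,"dz": 529,"ay": 0.573},{"dx": -310,"dy": -19,"dz": 529,"ay": 0.573},{"dx": -310,"dy": -19,"dz": 529,"ay": 0.573},{"dx": -310,"dy": -19,"dz": 529,"ay": 0.573},{"dx": -310,"dy": -19,"dz": 529,"ay": 0.573},{"dx": -310,"dy": -19,"dz": 529,"ay": 0.573},{"dx": -310,"dy": -19,"dz": 529,"ay": 0.573},{"dx": -310,"dy": -19,"dz": 529,"ay": 0.573},{"dx": -310,"dy": -19,"dz": 529,"ay": 0.573},{"dx": -310,"dy": -19,"dz": 529,"ay": 0.573},{"dx": -310,"dy": -19,"dz": 529,"ay": 0.573},{"dx": -310,"dy": -19,"dz": 529,"ay": 0.573},{"dx": -310,"dy": -19,"dz": 529,"ay": 0.573},{"dx": -310,"dy": -19,"dz": 529,"ay": 0.573},{"dx": -310,"dy": -19,"dz": 529,"ay": 0.573},{"dx": -310,"dy": -19,"dz": 529,"ay": 0.573}])

```text
schema error: expected keys dx, dy, dz, ax, ay, az
```

```bash
python3 - <<'E'
from h import *
import pickle
o=get_obs(); im=capture('wrist'); pickle.dump((o,im),open('w1.pkl','wb')); print(o['time_s'],WP(o['ee_pos']),o['ee_pos'],o['tool_rot'],o['wrist_force'])
save(im,'w1'); save(im,'w1c',(160,80,480,320),2.5)
E
```

```text
0.15 [-226.33895198 -547.14565128] [ 0.25192074 -0.51644718  0.23064723] [-8.99923693e+01  7.93649032e-02 -6.40002131e+01] [0.21168854 0.35683638 0.75202917]
```

View pics/w1.png

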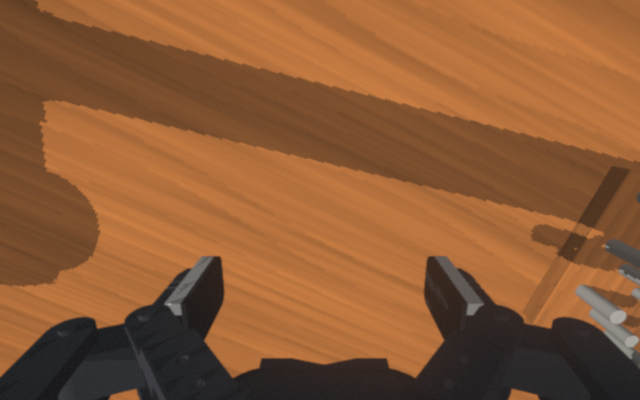

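View pics/w1c.png

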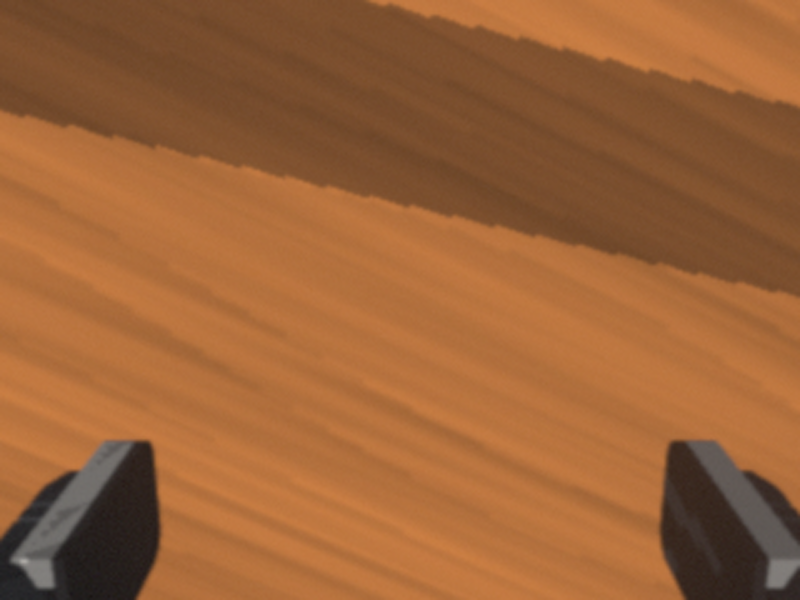

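The picture shows only bench: the move was refused because every row needs all six keys.

Emit:
send_rows(deltas=[{"dx": -310,"dy": -19,"dz": 529,"ax": 0,"ay": 0.573,"az": 0},{"dx": -310,"dy": -19,"dz": 529,"ax": 0,"ay": 0.573,"az": 0},{"dx": -310,"dy": -19,"dz": 529,"ax": 0,"ay": 0.573,"az": 0},{"dx": -310,"dy": -19,"dz": 529,"ax": 0,"ay": 0.573,"az": 0},{"dx": -310,"dy": -19,"dz": 529,"ax": 0,"ay": 0.573,"az": 0},{"dx": -310,"dy": -19,"dz": 529,"ax": 0,"ay": 0.573,"az": 0},{"dx": -310,"dy": -19,"dz": 529,"ax": 0,"ay": 0.573,"az": 0},{"dx": -310,"dy": -19,"dz": 529,"ax": 0,"ay": 0.573,"az": 0},{"dx": -310,"dy": -19,"dz": 529,"ax": 0,"ay": 0.573,"az": 0},{"dx": -310,"dy": -19,"dz": 529,"ax": 0,"ay": 0.573,"az": 0},{"dx": -310,"dy": -19,"dz": 529,"ax": 0,"ay": 0.573,"az": 0},{"dx": -310,"dy": -19,"dz": 529,"ax": 0,"ay": 0.573,"az": 0},{"dx": -310,"dy": -19,"dz": 529,"ax": 0,"ay": 0.573,"az": 0},{"dx": -310,"dy": -19,"dz": 529,"ax": 0,"ay": 0.573,"az": 0},{"dx": -310,"dy": -19,"dz": 529,"ax": 0,"ay": 0.573,"az": 0},{"dx": -310,"dy": -19,"dz": 529,"ax": 0,"ay": 0.573,"az": 0}])

```text
time_s: 1.8
ee_pos: [0.5908, -0.0074, 0.2501]
tool_rot: [-90.1, -0.0, -96.9]
wrist_force: [0.5, 0.6, 0.8]
grip_width: 1.0
```

```bash
cat > cw.py <<'E'
from h import *
import pickle,sys
n=sys.argv[1]
o=get_obs(); im=capture('wrist'); pickle.dump((o,im),open(n+'.pkl','wb')); print(o['time_s'],WP(o['ee_pos']),o['ee_pos'],o['tool_rot'],o['wrist_force'],o['q'].round(1))
save(im,n); save(im,n+'c',(160,80,480,320),2.5)
E
python3 cw.py w2
```

```text
1.8 [49.82697307 -1.4776618 ] [ 0.59083822 -0.0073734   0.25009719] [-9.00538126e+01 -4.98197045e-02 -9.68870336e+01] [0.46477072 0.63429429 0.79328003] [-7.4 16.7 82.3 -0.1 81.1 89.5]
```

View pics/w2.png

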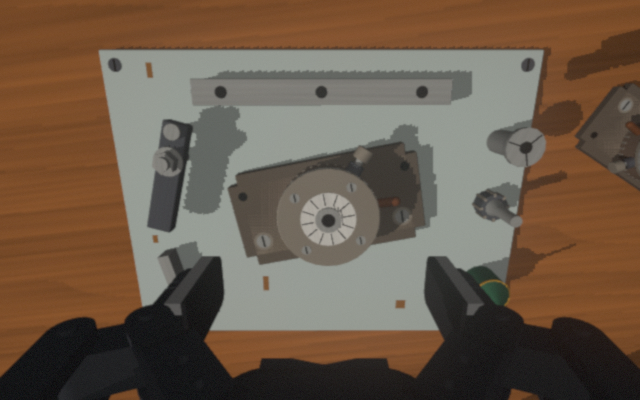

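View pics/w2c.png

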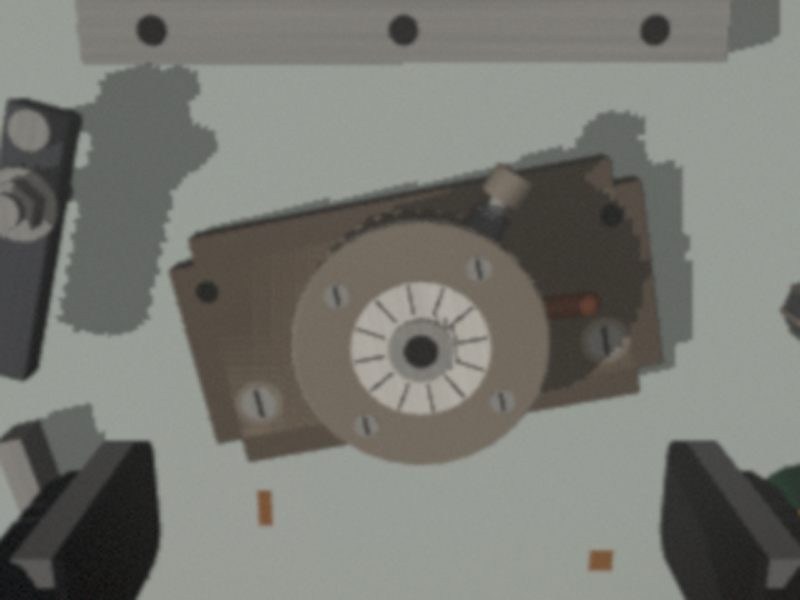

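```bash
cat > fit.py <<'E'
from h import *
import pickle
from scipy.optimize import least_squares
def fitfix(E,pts,p0=(0,0,0)):
    # pts: list of ((lx,ly),(u,v)) local mm at top z=.030 ; plate frame pose in mm/rad
    L=np.array([a for a,b in pts],float); O=np.array([b for a,b in pts],float)
    def W(q): 
        c,s=np.cos(q[2]),np.sin(q[2]); X=q[0]+c*L[:,0]-s*L[:,1]; Y=q[1]+s*L[:,0]+c*L[:,1]
        w=np.array([PW(x,y) for x,y in zip(X,Y)]); return np.c_[w,np.full(len(w),.03)]
    f=lambda q:(prj(E,W(q))-O).ravel()
    r=least_squares(f,p0,x_scale=[10,10,.1]); print('fix',r.x[:2].round(1),'yaw',np.degrees(r.x[2]).round(2),'res',f(r.x).round(1)); return r.x
def fixpt(q,lx,ly):
    c,s=np.cos(q[2]),np.sin(q[2]); return np.array([q[0]+c*lx-s*ly,q[1]+s*lx+c*ly])
C=lambda u,v:(160+u/2.5,80+v/2.5)
E
python3 - <<'E'
from fit import *
o,im=pickle.load(open('w2.pkl','rb')); E=ext('wrist',o)
for n,uv,z in [('plate FL',(98.5,50),.012),('plate FR',(544,49),.012),('fence L',C(80,64),.037),('fence R',C(728,61),.037),('stud',(167,158),.068),('drum',C(421,350),.074),('near R hole',(400,304),.012)]:
    print(n,WP(unp(E,uv,z)).round(1))
q=fitfix(E,[((55,93),C(192,236)),((55,-93),C(606,157)),((43,105),C(171,268)),((-43,105),C(217,441)),((-55,93),C(250,460)),((43,-105),C(640,178)),((-43,-105),C(660,362)),((-55,-93),C(638,390))])
for l in [(55,85),(55,-85),(-55,93),(-55,-93)]: print(l,fixpt(q,*l).round(1))
E
```

```text
plate FL [169.5 231.1]
plate FR [ 170.1 -229.2]
fence L [114.4 131.2]
fence R [ 115.4 -130.1]
stud [ 66.4 149. ]
drum [ 5.2 -6.2]
near R hole [-131.3  -99.2]
fix [ 5.5 -6.1] yaw 10.89 res [-2.4  0.2  2.  -0.9 -1.7 -0.1 -0.4  0.7 -1.1  0.5  1.  -0.3  1.6  0.4
  1.1  0.7]
(55, 85) [43.5 87.8]
(55, -85) [ 75.6 -79.1]
(-55, 93) [-66.1  74.9]
(-55, -93) [ -30.9 -107.8]
```

```bash
cat >> fit.py <<'E'
def pre(q,lx,ly,z,o=None,extra=0):
    x,y=fixpt(q,lx,ly); print('plate',x.round(1),y.round(1)); return goto(o or get_obs(),x,y,z,-90+np.degrees(q[2])+extra)
E
python3 - <<'E'
from fit import *
q=np.array([5.5,-6.1,np.radians(10.9)])
pre(q,-74,65,.10); pre(q,-74,65,.019)
E
```

```text
plate -79.5 43.7
d [ -45.2  150.3 -129.3] a [ 0.0006 -0.1921  0.0006]
plate -79.5 43.7
d [ -45.3  231.3 -129.3] a [ 0.0006 -0.1921  0.0006]
```

Emit:
send_rows(deltas=[{"dx": -45,"dy": 100,"dz": -129,"ax": 0,"ay": -0.192,"az": 0},{"dx": -45,"dy": 150,"dz": -129,"ax": 0,"ay": -0.192,"az": 0},{"dx": -45,"dy": 150,"dz": -129,"ax": 0,"ay": -0.192,"az": 0},{"dx": -45,"dy": 150,"dz": -129,"ax": 0,"ay": -0.192,"az": 0},{"dx": -45,"dy": 150,"dz": -129,"ax": 0,"ay": -0.192,"az": 0},{"dx": -45,"dy": 180,"dz": -129,"ax": 0,"ay": -0.192,"az": 0},{"dx": -45,"dy": 210,"dz": -129,"ax": 0,"ay": -0.192,"az": 0},{"dx": -45,"dy": 231,"dz": -129,"ax": 0,"ay": -0.192,"az": 0},{"dx": -45,"dy": 231,"dz": -129,"ax": 0,"ay": -0.192,"az": 0},{"dx": -45,"dy": 231,"dz": -129,"ax": 0,"ay": -0.192,"az": 0}], claw=0, grip_force=40)

```text
time_s: 2.85
ee_pos: [0.4697, 0.0529, 0.02]
tool_rot: [-90.0, -0.0, -85.9]
wrist_force: [0.8, -0.0, 0.1]
grip_width: 0.003
```

```bash
python3 cw.py w3
```

```text
2.85 [-77.56893056  43.99090726] [0.46973219 0.05287972 0.0199945 ] [-8.99572342e+01 -1.77328615e-02 -8.58982736e+01] [ 0.78027741 -0.02446826  0.08118407] [ -2.   20.1 115.6  -0.   44.2  83.9]
```

View pics/w3.png

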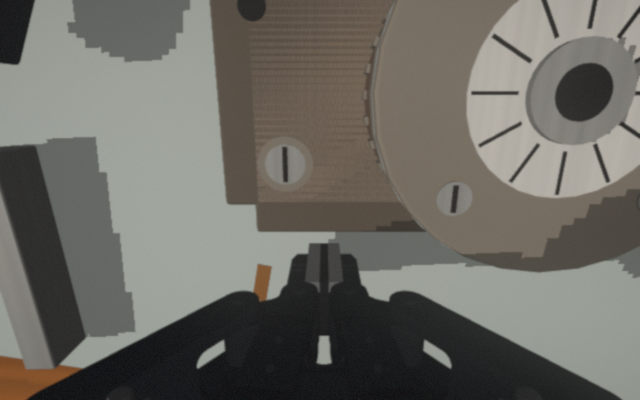

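```bash
cat >> fit.py <<'E'
def edge(E,u,v,q):  # local coords of a pixel at z=.03
    w=WP(unp(E,(u,v),.03)); c,s=np.cos(q[2]),np.sin(q[2]); d=w-q[:2]; return np.array([c*d[0]+s*d[1],-s*d[0]+c*d[1]])
def swing(D,th,n,side=1,X=66,z0=0.):
    # side=+1: pushing left end (clockwise)
    for i in range(1,n+1):
        t=th*i/n; print(i,'dx',round(side*(-(D)*(np.cos(t)-1)-X*np.sin(t)),1),'dz',round(z0+D*np.sin(t)-X*(np.cos(t)-1),1),'ay',round(side*t,3))
E
python3 - <<'E'
from fit import *
o,im=pickle.load(open('w3.pkl','rb')); E=ext('wrist',o)
q=np.array([5.5,-6.1,np.radians(10.9)])
print(edge(E,258,231,q),edge(E,420,230,q), edge(E,227,203,q))
d=WP(o['ee_pos'])-q[:2];c,s=np.cos(q[2]),np.sin(q[2]);print(c*d[0]+s*d[1],-s*d[0]+c*d[1])
E
```

```text
[-54.74489383  92.70514121] [-54.22871278  24.6767281 ] [-42.4662532  104.76931545]
-72.09829782331717 64.89515902966988
```

Emit:
send_rows(deltas=[{"dx": 0,"dy": 0,"dz": 2,"ax": 0,"ay": 0,"az": 0},{"dx": 0,"dy": 0,"dz": 4,"ax": 0,"ay": 0,"az": 0},{"dx": 0,"dy": 0,"dz": 5,"ax": 0,"ay": 0,"az": 0},{"dx": 0,"dy": 0,"dz": 5.7,"ax": 0,"ay": 0,"az": 0},{"dx": 0,"dy": 0,"dz": 6.4,"ax": 0,"ay": 0,"az": 0},{"dx": 0,"dy": 0,"dz": 7.1,"ax": 0,"ay": 0,"az": 0},{"dx": 0,"dy": 0,"dz": 7.8,"ax": 0,"ay": 0,"az": 0},{"dx": 0,"dy": 0,"dz": 8.5,"ax": 0,"ay": 0,"az": 0}])

```text
time_s: 3.7
ee_pos: [0.4766, 0.0543, 0.0191]
tool_rot: [-90.1, -0.0, -85.8]
wrist_force: [-1.4, -0.7, 1.0]
grip_width: 0.002
```

```bash
python3 - <<'E'
from fit import *
o=get_obs(); R,t=pose(o); print(o['time_s'],WP(o['ee_pos']),R.T@o['wrist_force'])
swing(97,.2,15,1)
E
```

```text
3.7 [-70.90629652  46.2508806 ] [ 0.61577582 -1.00988615 -1.48304887]
1 dx -0.9 dz 1.3 ay 0.013
2 dx -1.7 dz 2.6 ay 0.027
3 dx -2.6 dz 3.9 ay 0.04
4 dx -3.4 dz 5.3 ay 0.053
5 dx -4.2 dz 6.6 ay 0.067
6 dx -5.0 dz 8.0 ay 0.08
7 dx -5.7 dz 9.3 ay 0.093
8 dx -6.5 dz 10.7 ay 0.107
9 dx -7.2 dz 12.1 ay 0.12
10 dx -7.9 dz 13.5 ay 0.133
11 dx -8.6 dz 14.9 ay 0.147
12 dx -9.3 dz 16.3 ay 0.16
13 dx -9.9 dz 17.7 ay 0.173
14 dx -10.6 dz 19.1 ay 0.187
15 dx -11.2 dz 20.6 ay 0.2
```

Emit:
send_rows(deltas=[{"dx": 0,"dy": 0,"dz": 0.7,"ax": 0,"ay": 0,"az": 0},{"dx": 0,"dy": 0,"dz": 1.4,"ax": 0,"ay": 0,"az": 0},{"dx": -0.4,"dy": 0,"dz": 2.1,"ax": 0,"ay": 0.007,"az": 0},{"dx": -0.9,"dy": 0,"dz": 2.8,"ax": 0,"ay": 0.013,"az": 0},{"dx": -1.7,"dy": 0,"dz": 4.1,"ax": 0,"ay": 0.027,"az": 0},{"dx": -2.6,"dy": 0,"dz": 5.4,"ax": 0,"ay": 0.04,"az": 0},{"dx": -3.4,"dy": 0,"dz": 6.8,"ax": 0,"ay": 0.053,"az": 0}])

```text
time_s: 4.4
ee_pos: [0.4767, 0.0565, 0.0182]
tool_rot: [-90.8, -0.2, -88.7]
wrist_force: [-13.5, -6.0, 7.1]
grip_width: 0.003
```

```bash
cat > st.py <<'E'
from fit import *
o=get_obs(); R,t=pose(o); print(o['time_s'],WP(o['ee_pos']),o['ee_pos'][2],o['tool_rot'][2]-np.degrees(p[2])+90,(R.T@o['wrist_force']).round(1))
E
python3 st.py
```

```text
4.4 [-71.07986513  48.41314545] 0.01821829182896937 8.062632269964226 [  5.7  -6.9 -13.8]
```

Emit:
send_rows(deltas=[{"dx": 0,"dy": -1,"dz": 1,"ax": 0,"ay": 0,"az": 0},{"dx": 0,"dy": -2,"dz": 2,"ax": 0,"ay": 0,"az": 0},{"dx": 0,"dy": -3,"dz": 3,"ax": 0,"ay": 0,"az": 0},{"dx": 0,"dy": -3,"dz": 4,"ax": 0,"ay": 0,"az": 0}])

```text
time_s: 4.8
ee_pos: [0.4775, 0.0573, 0.0192]
tool_rot: [-91.2, -0.1, -88.8]
wrist_force: [-13.7, -4.1, -4.5]
grip_width: -0.001
```

```bash
python3 st.py
```

```text
4.8 [-70.33354272  49.28754063] 0.01922303143675851 8.02820742024629 [  3.8   4.8 -13.6]
```

Emit:
send_rows(deltas=[{"dx": 0,"dy": 1,"dz": 1,"ax": 0,"ay": 0,"az": 0},{"dx": 0,"dy": 1,"dz": 2,"ax": 0,"ay": 0,"az": 0},{"dx": 0,"dy": 1,"dz": 3,"ax": 0,"ay": 0,"az": 0},{"dx": 0,"dy": 1,"dz": 4,"ax": 0,"ay": 0,"az": 0}])

```text
time_s: 5.2
ee_pos: [0.4776, 0.0574, 0.0185]
tool_rot: [-91.6, -0.1, -88.8]
wrist_force: [-22.1, -5.9, 8.4]
grip_width: 0.0
```

```bash
python3 st.py; python3 cw.py w4
```

```text
5.2 [-70.26977413  49.44607923] 0.01854893576092205 8.058099702348315 [  5.4  -7.7 -22.4]
5.2 [-70.26977413  49.44607923] [0.47762668 0.05743095 0.01854894] [-9.16453982e+01 -8.46088948e-02 -8.87514649e+01] [-22.07196082  -5.91259004   8.37573844] [ -1.3  21.5 113.4  -0.2  46.8  87.6]
```

View pics/w4.png

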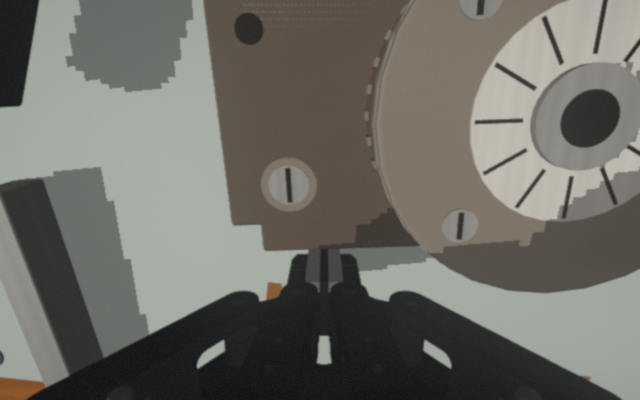

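Emit:
send_rows(deltas=[{"dx": 0,"dy": -1,"dz": 0.5,"ax": 0,"ay": 0,"az": 0},{"dx": 0,"dy": -1.5,"dz": 1,"ax": 0,"ay": 0,"az": 0},{"dx": 0,"dy": -1.5,"dz": 1.5,"ax": 0,"ay": 0,"az": 0},{"dx": 0,"dy": -1.5,"dz": 2,"ax": 0,"ay": 0,"az": 0}])

```text
time_s: 5.65
ee_pos: [0.4792, 0.0584, 0.019]
tool_rot: [-91.7, 0.0, -88.8]
wrist_force: [-19.3, -2.4, -0.1]
grip_width: 0.002
```

```bash
python3 st.py
```

```text
5.65 [-68.86274494  50.59336737] 0.019043209540359644 7.999335711682818 [  2.    0.7 -19.4]
```

Emit:
send_rows(deltas=[{"dx": -0.4,"dy": 0,"dz": 0.7,"ax": 0,"ay": 0.005,"az": 0},{"dx": -0.9,"dy": 0,"dz": 1.3,"ax": 0,"ay": 0.011,"az": 0},{"dx": -1.7,"dy": 0,"dz": 2.6,"ax": 0,"ay": 0.024,"az": 0},{"dx": -2.6,"dy": 0,"dz": 3.9,"ax": 0,"ay": 0.037,"az": 0},{"dx": -3.4,"dy": 0,"dz": 5.3,"ax": 0,"ay": 0.05,"az": 0},{"dx": -4.2,"dy": 0,"dz": 6.6,"ax": 0,"ay": 0.063,"az": 0},{"dx": -5.0,"dy": 0,"dz": 8.0,"ax": 0,"ay": 0.076,"az": 0},{"dx": -5.7,"dy": 0,"dz": 9.3,"ax": 0,"ay": 0.09,"az": 0},{"dx": -6.5,"dy": 0,"dz": 10.7,"ax": 0,"ay": 0.103,"az": 0},{"dx": -7.2,"dy": 0,"dz": 12.1,"ax": 0,"ay": 0.116,"az": 0}])

```text
time_s: 6.65
ee_pos: [0.4886, 0.0661, 0.0189]
tool_rot: [-92.0, -0.2, -95.5]
wrist_force: [-22.3, 0.1, 2.6]
grip_width: 0.002
```

```bash
python3 st.py; python3 cw.py w5
```

```text
6.65 [-60.37368812  59.32283584] 0.01886881510999981 1.3169284781680375 [  2.   -1.8 -22.3]
6.65 [-60.37368812  59.32283584] [0.48862404 0.06606466 0.01886882] [-91.97434022  -0.20201437 -95.49263611] [-22.34806056   0.1175825    2.60406869] [ -0.4  22.4 111.6  -0.   48.   95.1]
```

View pics/w5.png

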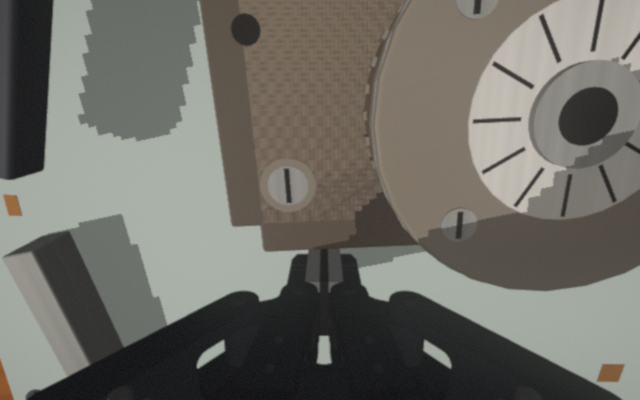

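Emit:
send_rows(deltas=[{"dx": -0.9,"dy": 0,"dz": 1.3,"ax": 0,"ay": 0.013,"az": 0},{"dx": -1.7,"dy": 0,"dz": 2.6,"ax": 0,"ay": 0.027,"az": 0},{"dx": -2.6,"dy": 0,"dz": 3.9,"ax": 0,"ay": 0.04,"az": 0},{"dx": -3.4,"dy": 0,"dz": 5.3,"ax": 0,"ay": 0.053,"az": 0},{"dx": -4.2,"dy": 0,"dz": 6.6,"ax": 0,"ay": 0.067,"az": 0},{"dx": -5.0,"dy": 0,"dz": 8.0,"ax": 0,"ay": 0.08,"az": 0},{"dx": -5.7,"dy": 0,"dz": 9.3,"ax": 0,"ay": 0.093,"az": 0},{"dx": -6.5,"dy": 0,"dz": 10.7,"ax": 0,"ay": 0.107,"az": 0},{"dx": -7.2,"dy": 0,"dz": 12.1,"ax": 0,"ay": 0.12,"az": 0},{"dx": -7.9,"dy": 0,"dz": 13.5,"ax": 0,"ay": 0.133,"az": 0},{"dx": -8.6,"dy": 0,"dz": 14.9,"ax": 0,"ay": 0.147,"az": 0},{"dx": -9.3,"dy": 0,"dz": 16.3,"ax": 0,"ay": 0.16,"az": 0},{"dx": -9.9,"dy": 0,"dz": 17.7,"ax": 0,"ay": 0.173,"az": 0},{"dx": -10.6,"dy": 0,"dz": 19.1,"ax": 0,"ay": 0.187,"az": 0},{"dx": -11.2,"dy": 0,"dz": 20.6,"ax": 0,"ay": 0.2,"az": 0}])

```text
time_s: 8.2
ee_pos: [0.5093, 0.0769, 0.0188]
tool_rot: [-92.0, -0.5, -107.0]
wrist_force: [-24.6, 5.2, 5.2]
grip_width: 0.004
```

```bash
python3 st.py; python3 cw.py w6
```

```text
8.2 [-41.12572882  72.51387543] 0.01882346812013324 -10.230314809042099 [  2.3  -4.3 -25.2]
8.2 [-41.12572882  72.51387543] [0.50930028 0.07688042 0.01882347] [ -92.03483392   -0.470866   -107.0398794 ] [-24.61186479   5.22219904   5.19173713] [  0.7  23.8 108.8   0.2  49.4 107.6]
```

View pics/w6.png

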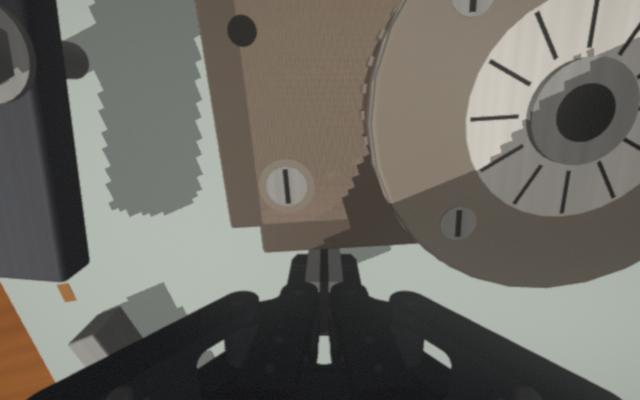

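Emit:
send_rows(deltas=[{"dx": -0.9,"dy": -0.5,"dz": 1.3,"ax": 0,"ay": 0.013,"az": 0},{"dx": -1.7,"dy": -1,"dz": 2.6,"ax": 0,"ay": 0.027,"az": 0},{"dx": -2.6,"dy": -1,"dz": 3.9,"ax": 0,"ay": 0.04,"az": 0},{"dx": -3.4,"dy": -1,"dz": 5.3,"ax": 0,"ay": 0.053,"az": 0},{"dx": -4.2,"dy": -1,"dz": 6.6,"ax": 0,"ay": 0.067,"az": 0},{"dx": -5.0,"dy": -1,"dz": 8.0,"ax": 0,"ay": 0.08,"az": 0},{"dx": -5.7,"dy": -1,"dz": 9.3,"ax": 0,"ay": 0.093,"az": 0},{"dx": -6.5,"dy": -1,"dz": 10.7,"ax": 0,"ay": 0.107,"az": 0},{"dx": -7.2,"dy": -1,"dz": 12.1,"ax": 0,"ay": 0.12,"az": 0},{"dx": -7.9,"dy": -1,"dz": 13.5,"ax": 0,"ay": 0.133,"az": 0},{"dx": -8.6,"dy": -1,"dz": 14.9,"ax": 0,"ay": 0.147,"az": 0}])

```text
time_s: 9.35
ee_pos: [0.5298, 0.0831, 0.0194]
tool_rot: [-91.7, -0.4, -115.6]
wrist_force: [-17.6, 12.7, -4.0]
grip_width: 0.002
```

```bash
python3 st.py; python3 cw.py w7
```

```text
9.35 [-21.45956876  81.09217582] 0.019360403769689966 -18.759671062941763 [ -3.9   4.6 -21.2]
9.35 [-21.45956876  81.09217582] [0.52984483 0.08306639 0.0193604 ] [ -91.67153715   -0.37806761 -115.56923565] [-17.58711423  12.70258415  -3.96285165] [  1.2  25.  106.4   0.5  50.3 116.4]
```

View pics/w7.png

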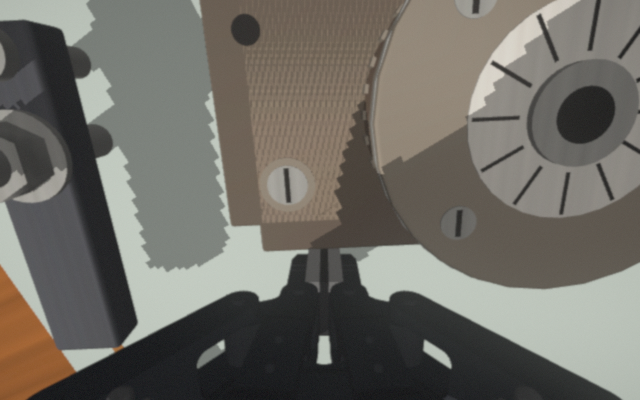

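```bash
python3 - <<'E'
from fit import *
o,im=pickle.load(open('w7.pkl','rb')); E=ext('wrist',o)
q=fitfix(E,[((-55,93),(263,250)),((-43,105),(231,226)),((-55,30),(398,245.5))],(22,3,-.29))
d=WP(o['ee_pos'])-q[:2];c,s=np.cos(q[2]),np.sin(q[2]);print(c*d[0]+s*d[1],-s*d[0]+c*d[1])
a=pre(q,-92,62,.0195,o);b=pre(q,-92,-52,.0195,o);pre(q,-72,-52,.0195,o)
E
```

```text
fix [21.2 -0.9] yaw -17.1 res [-4.6  0.9 -4.2 -0.5  8.9  1.1]
-64.84827269250138 65.79628305761554
plate -48.5 85.4
d [  4.6   0.7 -27. ] a [ 0.0293 -0.0291  0.0062]
plate -82.0 -23.5
d [118.5   1.3 -23.7] a [ 0.0293 -0.0291  0.0062]
plate -62.9 -29.4
d [118.    0.7  -3.7] a [ 0.0293 -0.0291  0.0062]
```

Emit:
send_rows(deltas=[{"dx": 0,"dy": 0,"dz": -15,"ax": 0,"ay": 0,"az": 0},{"dx": 0,"dy": 0,"dz": -30,"ax": 0,"ay": -0.03,"az": 0},{"dx": 20,"dy": 0,"dz": -33,"ax": 0,"ay": -0.03,"az": 0},{"dx": 60,"dy": 0,"dz": -33,"ax": 0,"ay": -0.03,"az": 0},{"dx": 100,"dy": 0,"dz": -33,"ax": 0,"ay": -0.03,"az": 0},{"dx": 116,"dy": 0,"dz": -30,"ax": 0,"ay": -0.03,"az": 0},{"dx": 116,"dy": 0,"dz": -26,"ax": 0,"ay": -0.03,"az": 0},{"dx": 116,"dy": 0,"dz": -24,"ax": 0,"ay": -0.03,"az": 0}])

```text
time_s: 10.2
ee_pos: [0.4747, -0.016, 0.0246]
tool_rot: [-89.8, 0.1, -113.7]
wrist_force: [0.6, -0.7, 0.1]
grip_width: -0.003
```

```bash
python3 st.py; python3 cw.py w8
```

```text
10.2 [-64.48151571 -23.8458631 ] 0.024560787713765856 -16.90518737466418 [ 0.4 -0.1  0.9]
10.2 [-64.48151571 -23.8458631 ] [ 0.4746839  -0.01603028  0.02456079] [-8.97835195e+01  6.13158975e-02 -1.13714752e+02] [ 0.64667948 -0.70459086  0.10696486] [-10.3  19.8 115.2   0.   44.8 103.4]
```

View pics/w8.png

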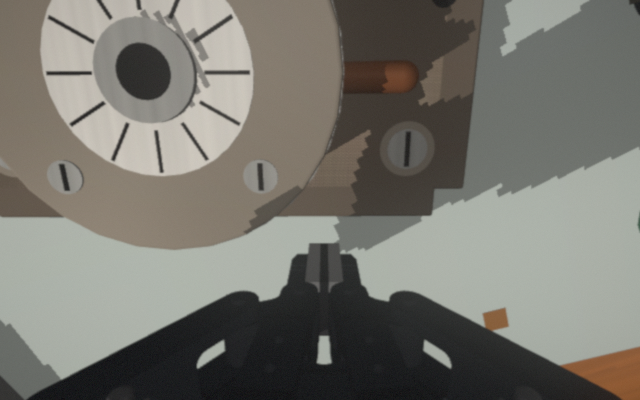

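```bash
python3 - <<'E'
from fit import *
o,im=pickle.load(open('w8.pkl','rb')); E=ext('wrist',o)
q=fitfix(E,[((-55,-93),(433,215)),((-43,-105),(463,188))],(22,3,-.29))
a=unp(E,(433,215),.03);b=unp(E,(20,216),.03); v=WP(a)-WP(b);print('edge yaw',np.degrees(np.arctan2(-v[0]*-1,-v[1])))
q=np.array([q[0],q[1],q[2]])
d=WP(o['ee_pos'])-q[:2];c,s=np.cos(q[2]),np.sin(q[2]);print(c*d[0]+s*d[1],-s*d[0]+c*d[1])
print(edge(E,433,215,q),edge(E,310,215,q))
E
```

```text
fix [21.8 -0.8] yaw -15.76 res [-0.4  0.4  0.3 -0.3]
edge yaw -16.69439901062391
-76.81797045168314 -45.597241540240866
[-54.84277988 -93.13993588] [-53.84727648 -40.4378012 ]
```

Emit:
send_rows(deltas=[{"dx": 3,"dy": 2,"dz": 4,"ax": 0,"ay": 0,"az": 0},{"dx": 6,"dy": 4.5,"dz": 8,"ax": 0,"ay": 0,"az": 0},{"dx": 6,"dy": 4.5,"dz": 10,"ax": 0,"ay": 0,"az": 0},{"dx": 6,"dy": 4.5,"dz": 11,"ax": 0,"ay": 0,"az": 0},{"dx": 6,"dy": 4.5,"dz": 12,"ax": 0,"ay": 0,"az": 0},{"dx": 6,"dy": 4,"dz": 13.2,"ax": 0,"ay": 0,"az": 0},{"dx": 6,"dy": 3.5,"dz": 14.4,"ax": 0,"ay": 0,"az": 0},{"dx": 6,"dy": 3,"dz": 15.6,"ax": 0,"ay": 0,"az": 0},{"dx": 6,"dy": 2.5,"dz": 16.8,"ax": 0,"ay": 0,"az": 0},{"dx": 6,"dy": 2,"dz": 18,"ax": 0,"ay": 0,"az": 0},{"dx": 6,"dy": 1.5,"dz": 19.2,"ax": 0,"ay": 0,"az": 0},{"dx": 6,"dy": 1,"dz": 20.4,"ax": 0,"ay": 0,"az": 0}])

```text
time_s: 11.45
ee_pos: [0.4834, -0.0272, 0.0209]
tool_rot: [-90.7, -0.1, -113.7]
wrist_force: [-7.2, 5.1, -5.7]
grip_width: -0.001
```

```bash
python3 st.py; python3 -c "
from fit import *
swing(89,.26,20,-1)"
```

```text
11.45 [-54.54681614 -33.86824721] 0.02092955224664771 -16.910357078499146 [-1.8  5.8 -8.5]
1 dx 0.9 dz 1.2 ay -0.013
2 dx 1.7 dz 2.3 ay -0.026
3 dx 2.5 dz 3.5 ay -0.039
4 dx 3.3 dz 4.7 ay -0.052
5 dx 4.1 dz 5.9 ay -0.065
6 dx 4.9 dz 7.1 ay -0.078
7 dx 5.6 dz 8.4 ay -0.091
8 dx 6.4 dz 9.6 ay -0.104
9 dx 7.1 dz 10.8 ay -0.117
10 dx 7.8 dz 12.1 ay -0.13
11 dx 8.5 dz 13.4 ay -0.143
12 dx 9.2 dz 14.6 ay -0.156
13 dx 9.8 dz 15.9 ay -0.169
14 dx 10.5 dz 17.2 ay -0.182
15 dx 11.1 dz 18.5 ay -0.195
16 dx 11.7 dz 19.8 ay -0.208
17 dx 12.3 dz 21.1 ay -0.221
18 dx 12.9 dz 22.4 ay -0.234
19 dx 13.4 dz 23.8 ay -0.247
20 dx 14.0 dz 25.1 ay -0.26
```

Emit:
send_rows(deltas=[{"dx": 0,"dy": 0.5,"dz": 1.2,"ax": 0,"ay": 0,"az": 0},{"dx": 0,"dy": 0.5,"dz": 2.4,"ax": 0,"ay": 0,"az": 0},{"dx": 0,"dy": 0.5,"dz": 3.6,"ax": 0,"ay": 0,"az": 0},{"dx": 0,"dy": 0,"dz": 4.8,"ax": 0,"ay": 0,"az": 0},{"dx": 0,"dy": 0,"dz": 6,"ax": 0,"ay": 0,"az": 0},{"dx": 0.4,"dy": -0.5,"dz": 7,"ax": 0,"ay": -0.005,"az": 0},{"dx": 0.9,"dy": -0.5,"dz": 8,"ax": 0,"ay": -0.013,"az": 0}])

```text
time_s: 12.15
ee_pos: [0.4834, -0.0278, 0.0207]
tool_rot: [-91.5, -0.0, -113.0]
wrist_force: [-15.9, 14.9, 3.1]
grip_width: -0.003
```

```bash
python3 st.py
```

```text
12.15 [-54.39078143 -34.45078619] 0.020665688637587814 -16.234118390684117 [ -7.5  -2.6 -20.5]
```

Emit:
send_rows(deltas=[{"dx": 0,"dy": -0.3,"dz": 1,"ax": 0,"ay": -0.01,"az": 0},{"dx": 0.3,"dy": -0.5,"dz": 2,"ax": 0,"ay": -0.02,"az": 0},{"dx": 1,"dy": -0.5,"dz": 3,"ax": 0,"ay": -0.03,"az": 0},{"dx": 1.7,"dy": -0.5,"dz": 4,"ax": 0,"ay": -0.04,"az": 0}])

```text
time_s: 12.55
ee_pos: [0.4843, -0.0301, 0.0207]
tool_rot: [-91.8, 0.0, -110.7]
wrist_force: [-18.1, 15.3, 4.0]
grip_width: 0.001
```

```bash
python3 st.py
```

```text
12.55 [-53.23583599 -36.68847231] 0.02069278431759658 -13.929234140633994 [ -7.9  -3.3 -22.4]
```

Emit:
send_rows(deltas=[{"dx": 0.9,"dy": 0,"dz": 1.2,"ax": 0,"ay": -0.013,"az": 0},{"dx": 1.7,"dy": 0,"dz": 2.3,"ax": 0,"ay": -0.026,"az": 0},{"dx": 2.5,"dy": 0,"dz": 3.5,"ax": 0,"ay": -0.039,"az": 0},{"dx": 3.3,"dy": 0,"dz": 4.7,"ax": 0,"ay": -0.052,"az": 0},{"dx": 4.1,"dy": 0,"dz": 5.9,"ax": 0,"ay": -0.065,"az": 0},{"dx": 4.9,"dy": 0,"dz": 7.1,"ax": 0,"ay": -0.078,"az": 0},{"dx": 5.6,"dy": 0,"dz": 8.4,"ax": 0,"ay": -0.091,"az": 0},{"dx": 6.4,"dy": 0,"dz": 9.6,"ax": 0,"ay": -0.104,"az": 0},{"dx": 7.1,"dy": 0,"dz": 10.8,"ax": 0,"ay": -0.117,"az": 0},{"dx": 7.8,"dy": 0,"dz": 12.1,"ax": 0,"ay": -0.13,"az": 0},{"dx": 8.5,"dy": 0,"dz": 13.4,"ax": 0,"ay": -0.143,"az": 0},{"dx": 9.2,"dy": 0,"dz": 14.6,"ax": 0,"ay": -0.156,"az": 0}])

```text
time_s: 13.75
ee_pos: [0.491, -0.0432, 0.0205]
tool_rot: [-92.2, 0.3, -101.7]
wrist_force: [-24.0, 14.1, 10.2]
grip_width: 0.003
```

```bash
python3 st.py; python3 cw.py w9
```

```text
13.75 [-45.03675276 -48.91264586] 0.020499806137871144 -4.937281982010916 [ -8.9  -9.1 -26.7]
13.75 [-45.03675276 -48.91264586] [ 0.49101933 -0.0432258   0.02049981] [ -92.21076307    0.28331464 -101.74684657] [-23.99334773  14.0521421   10.15826848] [-13.3  22.3 111.4   0.3  48.5  88.2]
```

View pics/w9.png

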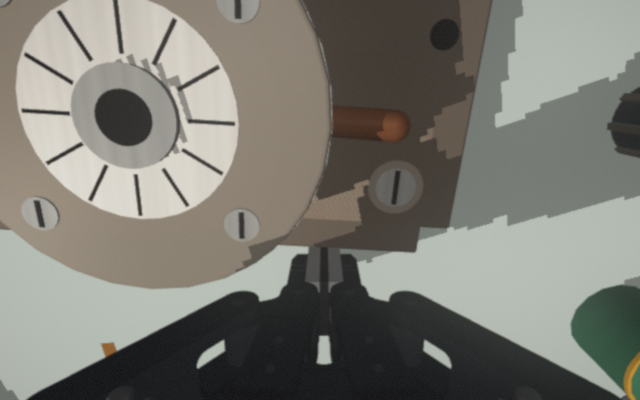

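Emit:
send_rows(deltas=[{"dx": -0.5,"dy": -1,"dz": 0.5,"ax": 0,"ay": 0,"az": 0},{"dx": -1,"dy": -1.8,"dz": 1,"ax": 0,"ay": -0.01,"az": 0},{"dx": -1,"dy": -1.8,"dz": 2,"ax": 0,"ay": -0.023,"az": 0},{"dx": -0.4,"dy": -1.8,"dz": 3.2,"ax": 0,"ay": -0.036,"az": 0},{"dx": 0.3,"dy": -1.8,"dz": 4.4,"ax": 0,"ay": -0.049,"az": 0},{"dx": 1,"dy": -1.8,"dz": 5.6,"ax": 0,"ay": -0.062,"az": 0}])

```text
time_s: 14.4
ee_pos: [0.4946, -0.048, 0.021]
tool_rot: [-92.4, 0.1, -98.1]
wrist_force: [-26.3, 3.9, 0.7]
grip_width: -0.001
```

```bash
python3 st.py
```

```text
14.4 [-40.89178972 -53.19868232] 0.020984693313282395 -1.2407687033033028 [ -0.2   0.4 -26.6]
```

Emit:
send_rows(deltas=[{"dx": 0.7,"dy": 0,"dz": 1.2,"ax": 0,"ay": -0.013,"az": 0},{"dx": 1.4,"dy": -0.2,"dz": 2.3,"ax": 0,"ay": -0.026,"az": 0},{"dx": 2.1,"dy": -0.3,"dz": 3.5,"ax": 0,"ay": -0.039,"az": 0},{"dx": 2.8,"dy": -0.4,"dz": 4.7,"ax": 0,"ay": -0.052,"az": 0},{"dx": 3.5,"dy": -0.5,"dz": 5.9,"ax": 0,"ay": -0.065,"az": 0},{"dx": 4.2,"dy": -0.6,"dz": 7.1,"ax": 0,"ay": -0.078,"az": 0},{"dx": 4.9,"dy": -0.7,"dz": 8.4,"ax": 0,"ay": -0.091,"az": 0},{"dx": 5.6,"dy": -0.8,"dz": 9.6,"ax": 0,"ay": -0.104,"az": 0}])

```text
time_s: 15.2
ee_pos: [0.5032, -0.0567, 0.0213]
tool_rot: [-92.4, 0.2, -92.0]
wrist_force: [-27.1, -2.4, -3.0]
grip_width: 0.002
```

```bash
python3 st.py; python3 cw.py w10
```

```text
15.2 [-31.3866441  -60.89132654] 0.021293820735234698 4.81410614942007 [  3.4   4.1 -26.9]
15.2 [-31.3866441  -60.89132654] [ 0.50315284 -0.05673847  0.02129382] [-92.37646249   0.20502312 -91.99545844] [-27.131066    -2.3980037   -3.00200769] [-14.1  23.2 109.5  -0.4  49.7  78.2]
```

View pics/w10.png

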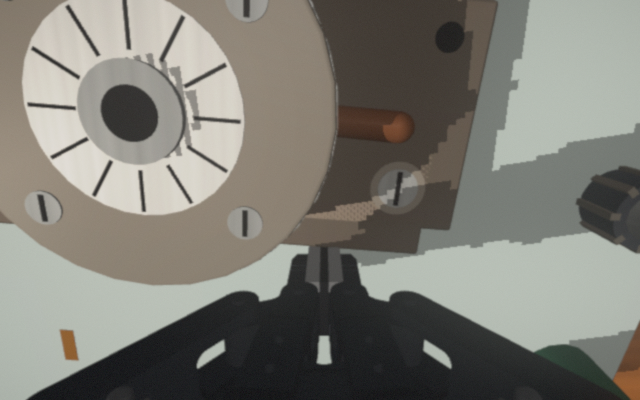

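```bash
python3 - <<'E'
from fit import *
o,im=pickle.load(open('w10.pkl','rb')); E=ext('wrist',o)
q=fitfix(E,[((-55,-93),(419,253)),((-43,-105),(449,229))],(32,0,.02))
a=WP(unp(E,(419,253),.03));b=WP(unp(E,(290,247),.03)); v=b-a; print('edge yaw',np.degrees(np.arctan2(-v[0],v[1])))
print(WP(unp(E,(132,112),.074)),a)
E
```

```text
fix [26.7 -4. ] yaw 4.33 res [-0.7  0.7  0.7 -0.6]
edge yaw 2.0188964670205367
[33.79863283 -7.10839553] [ -20.71925728 -101.15042339]
```

Emit:
send_rows(deltas=[{"dx": 0.8,"dy": 0.4,"dz": 1.2,"ax": 0,"ay": -0.013,"az": 0},{"dx": 1.6,"dy": 0.7,"dz": 2.3,"ax": 0,"ay": -0.026,"az": 0},{"dx": 2.4,"dy": 0.7,"dz": 3.5,"ax": 0,"ay": -0.039,"az": 0},{"dx": 3.2,"dy": 0.7,"dz": 4.7,"ax": 0,"ay": -0.052,"az": 0},{"dx": 4,"dy": 0.7,"dz": 5.9,"ax": 0,"ay": -0.065,"az": 0},{"dx": 4.8,"dy": 0.7,"dz": 7.1,"ax": 0,"ay": -0.078,"az": 0},{"dx": 5.5,"dy": 0.6,"dz": 8.4,"ax": 0,"ay": -0.091,"az": 0},{"dx": 6.2,"dy": 0.5,"dz": 9.6,"ax": 0,"ay": -0.104,"az": 0},{"dx": 6.9,"dy": 0.4,"dz": 10.8,"ax": 0,"ay": -0.117,"az": 0},{"dx": 7.6,"dy": 0.3,"dz": 12.1,"ax": 0,"ay": -0.13,"az": 0},{"dx": 8.3,"dy": 0.2,"dz": 13.4,"ax": 0,"ay": -0.143,"az": 0}])

```text
time_s: 16.35
ee_pos: [0.517, -0.067, 0.0213]
tool_rot: [-92.3, 0.4, -83.8]
wrist_force: [-26.7, -8.3, -2.9]
grip_width: 0.003
```

```bash
python3 st.py; python3 cw.py w11
```

```text
16.35 [-16.41912035 -69.44233075] 0.02125149745672276 13.059320484514416 [  5.3   3.9 -27.3]
16.35 [-16.41912035 -69.44233075] [ 0.51700089 -0.06700385  0.0212515 ] [-92.25653427   0.39434421 -83.7502441 ] [-26.66530088  -8.27750024  -2.88351188] [-14.7  24.2 107.7  -0.6  50.4  69.4]
```

View pics/w11.png

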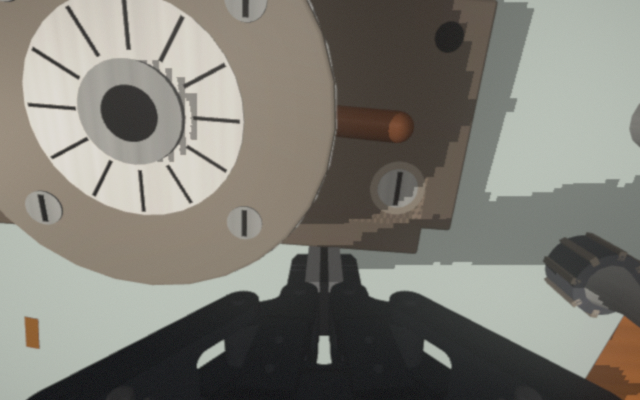

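```bash
python3 - <<'E'
from fit import *
o,im=pickle.load(open('w11.pkl','rb')); E=ext('wrist',o)
a=WP(unp(E,(419,253),.03));b=WP(unp(E,(290,245),.03)); v=b-a; y=np.arctan2(-v[0],v[1]);print('edge yaw',np.degrees(y))
c0=WP(unp(E,(131,112),.074)); q=np.r_[c0,y]; print(c0, a-(fixpt(np.r_[0,0,y],-55,-93)))
d=WP(o['ee_pos'])-q[:2];c,s=np.cos(q[2]),np.sin(q[2]);print(c*d[0]+s*d[1],-s*d[0]+c*d[1])
for l in [(55,93),(55,-93)]: print(fixpt(q,*l))
pre(q,-90,50,.0245,o)
E
```

```text
edge yaw 9.3864499422294
[40.1992449  -6.54003493] [39.07074846 -6.85174021]
-66.11918983180485 -52.82604318853508
[79.29522113 94.18486091]
[109.6304522  -89.32474035]
plate -56.8 28.1
d [-104.2   -1.9  -17.3] a [ 0.0396  0.0642 -0.0056]
```

Emit:
send_rows(deltas=[{"dx": 0,"dy": 0,"dz": -17,"ax": 0,"ay": 0,"az": 0},{"dx": 0,"dy": 0,"dz": -32,"ax": 0,"ay": 0.03,"az": 0},{"dx": -20,"dy": 3,"dz": -34,"ax": 0,"ay": 0.06,"az": 0},{"dx": -60,"dy": 5,"dz": -34,"ax": 0,"ay": 0.06,"az": 0},{"dx": -95,"dy": 5,"dz": -32,"ax": 0,"ay": 0.06,"az": 0},{"dx": -105,"dy": 5,"dz": -28,"ax": 0,"ay": 0.06,"az": 0},{"dx": -105,"dy": 5,"dz": -24,"ax": 0,"ay": 0.06,"az": 0},{"dx": -105,"dy": 5,"dz": -22,"ax": 0,"ay": 0.06,"az": 0}])

```text
time_s: 17.2
ee_pos: [0.5055, 0.0334, 0.0216]
tool_rot: [-89.9, -0.1, -87.4]
wrist_force: [-0.6, 0.3, 0.1]
grip_width: -0.0
```

```bash
python3 st.py; python3 cw.py w12
```

```text
17.2 [-39.78836925  28.87132755] 0.02156887177961669 9.417855361615594 [-0.4 -0.1 -0.6]
17.2 [-39.78836925  28.87132755] [0.50545352 0.03338717 0.02156887] [-8.98545085e+01 -6.38431534e-02 -8.73917092e+01] [-0.59386639  0.32683198  0.08994365] [-4.100e+00  2.210e+01  1.114e+02 -1.000e-01  4.630e+01  8.340e+01]
```

View pics/w12.png

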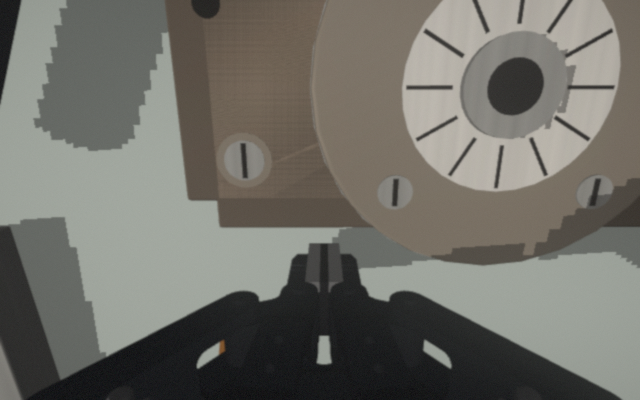

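```bash
python3 - <<'E'
from fit import *
o,im=pickle.load(open('w12.pkl','rb')); E=ext('wrist',o)
a=WP(unp(E,(219,227),.03));b=WP(unp(E,(350,226),.03)); v=a-b; y=np.arctan2(-v[0],v[1]);print('edge yaw',np.degrees(y))
c0=WP(unp(E,(518,85),.074)); q=np.r_[a-fixpt(np.r_[0,0,y],-55,93),y]; print(c0, q)
d=WP(o['ee_pos'])-q[:2];c,s=np.cos(q[2]),np.sin(q[2]);print(c*d[0]+s*d[1],-s*d[0]+c*d[1])
for l in [(55,93),(55,-93)]: print(fixpt(q,*l))
E
```

```text
edge yaw 9.91078866655243
[41.07931541 -7.68478769] [41.37879582 -6.3048976   0.17297589]
-73.90156056746945 48.62134148132484
[79.55137026 94.77355985]
[111.56468421 -88.45075003]
```

Emit:
send_rows(deltas=[{"dx": -3,"dy": 1,"dz": 3,"ax": 0,"ay": 0,"az": 0},{"dx": -3,"dy": 1,"dz": 6,"ax": 0,"ay": 0,"az": 0},{"dx": -3,"dy": 1,"dz": 7.2,"ax": 0,"ay": 0,"az": 0},{"dx": -3,"dy": 1,"dz": 8.4,"ax": 0,"ay": 0,"az": 0},{"dx": -3,"dy": 0.5,"dz": 9.6,"ax": 0,"ay": 0,"az": 0},{"dx": -3,"dy": 0,"dz": 10.8,"ax": 0,"ay": 0,"az": 0},{"dx": -3,"dy": -0.4,"dz": 12,"ax": 0,"ay": 0,"az": 0},{"dx": -3,"dy": -0.8,"dz": 13.2,"ax": 0,"ay": 0,"az": 0},{"dx": -3,"dy": -1.2,"dz": 14.4,"ax": 0,"ay": 0,"az": 0},{"dx": -3,"dy": -1.6,"dz": 15.6,"ax": 0,"ay": 0,"az": 0},{"dx": -3,"dy": -2,"dz": 16.8,"ax": 0,"ay": 0,"az": 0},{"dx": -3,"dy": -2.4,"dz": 18,"ax": 0,"ay": 0,"az": 0}])

```text
time_s: 18.45
ee_pos: [0.5138, 0.0376, 0.0214]
tool_rot: [-90.9, 0.0, -87.4]
wrist_force: [-11.0, -3.4, -3.9]
grip_width: 0.002
```

```bash
python3 st.py
```

```text
18.45 [-32.01897156  34.06335049] 0.021354672206405714 9.437249135007534 [  2.9   4.1 -11.1]
```

Emit:
send_rows(deltas=[{"dx": 0,"dy": 0,"dz": 1.3,"ax": 0,"ay": 0,"az": 0},{"dx": 0,"dy": 0,"dz": 2.6,"ax": 0,"ay": 0,"az": 0},{"dx": 0,"dy": -0.3,"dz": 3.9,"ax": 0,"ay": 0,"az": 0},{"dx": 0,"dy": -0.6,"dz": 5.2,"ax": 0,"ay": 0.01,"az": 0},{"dx": 0,"dy": -0.9,"dz": 6.3,"ax": 0,"ay": 0.02,"az": 0},{"dx": -0.4,"dy": -1.2,"dz": 7.4,"ax": 0,"ay": 0.03,"az": 0}])

```text
time_s: 19.05
ee_pos: [0.5141, 0.0382, 0.0213]
tool_rot: [-91.7, -0.0, -89.1]
wrist_force: [-20.2, -5.5, 0.1]
grip_width: -0.002
```

```bash
python3 st.py;python3 -c "
from fit import *
swing(87,.26,20,1)"
```

```text
19.05 [-31.80909276  34.7053609 ] 0.021338883143408774 7.744423808015696 [  5.2   0.5 -20.3]
1 dx -0.9 dz 1.1 ay 0.013
2 dx -1.7 dz 2.3 ay 0.026
3 dx -2.5 dz 3.4 ay 0.039
4 dx -3.3 dz 4.6 ay 0.052
5 dx -4.1 dz 5.8 ay 0.065
6 dx -4.9 dz 7.0 ay 0.078
7 dx -5.6 dz 8.2 ay 0.091
8 dx -6.4 dz 9.4 ay 0.104
9 dx -7.1 dz 10.6 ay 0.117
10 dx -7.8 dz 11.8 ay 0.13
11 dx -8.5 dz 13.1 ay 0.143
12 dx -9.2 dz 14.3 ay 0.156
13 dx -9.9 dz 15.6 ay 0.169
14 dx -10.5 dz 16.8 ay 0.182
15 dx -11.1 dz 18.1 ay 0.195
16 dx -11.8 dz 19.4 ay 0.208
17 dx -12.4 dz 20.7 ay 0.221
18 dx -12.9 dz 22.0 ay 0.234
19 dx -13.5 dz 23.3 ay 0.247
20 dx -14.0 dz 24.6 ay 0.26
```

Emit:
send_rows(deltas=[{"dx": 0,"dy": -0.2,"dz": 1,"ax": 0,"ay": 0,"az": 0},{"dx": 0,"dy": -0.4,"dz": 2,"ax": 0,"ay": 0.005,"az": 0},{"dx": -0.5,"dy": -0.6,"dz": 3,"ax": 0,"ay": 0.013,"az": 0},{"dx": -1.2,"dy": -0.7,"dz": 4.1,"ax": 0,"ay": 0.026,"az": 0},{"dx": -1.9,"dy": -0.8,"dz": 5.2,"ax": 0,"ay": 0.039,"az": 0},{"dx": -2.6,"dy": -0.8,"dz": 6.4,"ax": 0,"ay": 0.052,"az": 0}])

```text
time_s: 19.65
ee_pos: [0.5174, 0.0415, 0.0214]
tool_rot: [-92.1, -0.1, -92.1]
wrist_force: [-23.4, -1.9, 0.6]
grip_width: -0.001
```

```bash
python3 st.py
```

```text
19.65 [-28.8708997   38.36013388] 0.021385147773273272 4.735820413405662 [  2.7   0.3 -23.3]
```

Emit:
send_rows(deltas=[{"dx": -0.8,"dy": 0,"dz": 1.1,"ax": 0,"ay": 0.013,"az": 0},{"dx": -1.6,"dy": 0,"dz": 2.3,"ax": 0,"ay": 0.026,"az": 0},{"dx": -2.4,"dy": 0,"dz": 3.4,"ax": 0,"ay": 0.039,"az": 0},{"dx": -3.2,"dy": 0,"dz": 4.6,"ax": 0,"ay": 0.052,"az": 0},{"dx": -3.9,"dy": 0,"dz": 5.8,"ax": 0,"ay": 0.065,"az": 0},{"dx": -4.6,"dy": -0.2,"dz": 7,"ax": 0,"ay": 0.078,"az": 0},{"dx": -5.3,"dy": -0.3,"dz": 8.2,"ax": 0,"ay": 0.091,"az": 0},{"dx": -6,"dy": -0.4,"dz": 9.4,"ax": 0,"ay": 0.104,"az": 0},{"dx": -6.7,"dy": -0.5,"dz": 10.6,"ax": 0,"ay": 0.117,"az": 0},{"dx": -7.4,"dy": -0.6,"dz": 11.8,"ax": 0,"ay": 0.13,"az": 0}])

```text
time_s: 20.65
ee_pos: [0.5278, 0.0501, 0.0215]
tool_rot: [-92.3, -0.2, -99.6]
wrist_force: [-24.7, 2.7, -0.3]
grip_width: 0.002
```

```bash
python3 st.py; python3 cw.py w13
```

```text
20.65 [-19.55350873  48.12299668] 0.021478604850844886 -2.778701721840079 [  1.5   1.2 -24.8]
20.65 [-19.55350873  48.12299668] [0.5278283  0.05010379 0.0214786 ] [-92.26132724  -0.22915336 -99.58826631] [-24.74567167   2.68189978  -0.25060219] [-2.100e+00  2.470e+01  1.065e+02  1.000e-01  5.100e+01  9.740e+01]
```

View pics/w13.png

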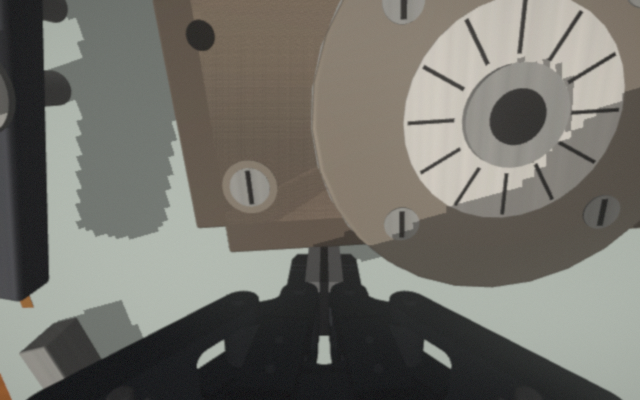

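```bash
cat > est.py <<'E'
from fit import *
import sys
n=sys.argv[1]; side=int(sys.argv[2]); v=list(map(float,sys.argv[3:]))
o,im=pickle.load(open(n+'.pkl','rb')); E=ext('wrist',o)
a=WP(unp(E,v[0:2],.03));b=WP(unp(E,v[2:4],.03)); w=(a-b)*side; y=np.arctan2(-w[0],w[1]);print('edge yaw',np.degrees(y))
q=np.r_[a-fixpt(np.r_[0,0,y],-55,93*side),y]; print('corner c',q[:2])
if len(v)>4: 
    c0=WP(unp(E,v[4:6],.074)); print('drum c',c0); q[:2]=(q[:2]+c0)/2
d=WP(o['ee_pos'])-q[:2];c,s=np.cos(q[2]),np.sin(q[2]);print('finger local',c*d[0]+s*d[1],-s*d[0]+c*d[1])
for l in [(55,93),(55,85),(55,-85),(55,-93)]: print(l,fixpt(q,*l).round(1))
E
python3 est.py w13 1 229 252 345 246 518 116
```

```text
edge yaw 0.43545747043728483
corner c [45.65283333 -4.03295735]
drum c [46.40632314 -4.15004195]
finger local -65.18435779870445 52.71142590090506
(55, 93) [100.3  89.3]
(55, 85) [100.4  81.3]
(55, -85) [101.7 -88.7]
(55, -93) [101.7 -96.7]
```

Emit:
send_rows(deltas=[{"dx": -0.8,"dy": 0,"dz": 1.1,"ax": 0,"ay": 0.013,"az": 0},{"dx": -1.6,"dy": 0,"dz": 2.3,"ax": 0,"ay": 0.026,"az": 0},{"dx": -2.4,"dy": 0,"dz": 3.4,"ax": 0,"ay": 0.039,"az": 0},{"dx": -3.2,"dy": 0,"dz": 4.6,"ax": 0,"ay": 0.052,"az": 0},{"dx": -3.9,"dy": 0,"dz": 5.8,"ax": 0,"ay": 0.065,"az": 0},{"dx": -4.6,"dy": 0,"dz": 7,"ax": 0,"ay": 0.078,"az": 0},{"dx": -5.3,"dy": 0,"dz": 8.2,"ax": 0,"ay": 0.091,"az": 0}])

```text
time_s: 21.4
ee_pos: [0.536, 0.0552, 0.0214]
tool_rot: [-92.3, -0.3, -104.8]
wrist_force: [-26.8, 7.1, 1.5]
grip_width: -0.0
```

```bash
python3 st.py; python3 cw.py w14
```

```text
21.4 [-12.02945513  54.15754359] 0.021398822574943233 -8.038597794225922 [  0.   -0.4 -27.8]
21.4 [-12.02945513  54.15754359] [0.53601479 0.05520364 0.02139882] [ -92.3474909    -0.34671841 -104.84816238] [-26.79477449   7.08747868   1.51392654] [ -1.7  25.3 105.4   0.3  51.7 103. ]
```

View pics/w14.png

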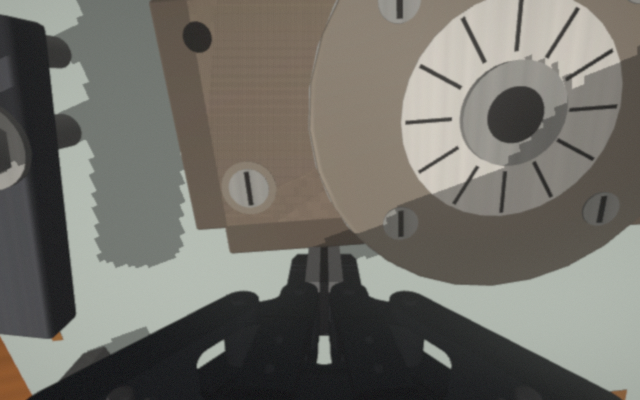

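```bash
python3 est.py w14 1 229 253 345 246.5 516 115
```

```text
edge yaw -4.608523279292068
corner c [48.10424908 -3.60863388]
drum c [49.27853061 -3.37715676]
finger local -65.15658221479802 52.585301319546815
(55, 93) [111.   84.8]
(55, 85) [110.3  76.8]
(55, -85) [ 96.7 -92.6]
(55, -93) [  96.  -100.6]
```

Emit:
send_rows(deltas=[{"dx": 0,"dy": 0,"dz": -17,"ax": 0,"ay": 0,"az": 0},{"dx": 0,"dy": 0,"dz": -32,"ax": 0,"ay": -0.03,"az": 0},{"dx": 20,"dy": 3,"dz": -32,"ax": 0,"ay": -0.06,"az": 0},{"dx": 60,"dy": 5,"dz": -30,"ax": 0,"ay": -0.06,"az": 0},{"dx": 95,"dy": 5,"dz": -26,"ax": 0,"ay": -0.06,"az": 0},{"dx": 100,"dy": 5,"dz": -21,"ax": 0,"ay": -0.06,"az": 0},{"dx": 100,"dy": 5,"dz": -18,"ax": 0,"ay": -0.06,"az": 0},{"dx": 100,"dy": 5,"dz": -17,"ax": 0,"ay": -0.06,"az": 0}])

```text
time_s: 22.25
ee_pos: [0.5157, -0.0399, 0.0215]
tool_rot: [-89.9, 0.0, -101.4]
wrist_force: [0.0, -0.2, 0.0]
grip_width: -0.001
```

```bash
python3 st.py; python3 cw.py w15
```

```text
22.25 [-20.92483357 -42.65835988] 0.02148944369841482 -4.5671519027529826 [ 0.2 -0.   0.1]
22.25 [-20.92483357 -42.65835988] [ 0.51570273 -0.03987457  0.02148944] [-8.98886316e+01  3.02307275e-02 -1.01376716e+02] [ 0.02622941 -0.23849731  0.01213122] [-12.2  22.9 110.1   0.   47.   89.2]
```

View pics/w15.png

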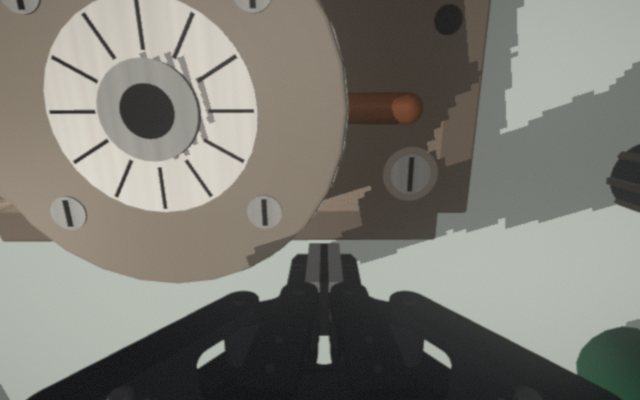

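```bash
python3 est.py w15 -1 437 239 10 241 149 110;python3 -c "
from fit import *
swing(86,.26,20,-1)"
```

```text
edge yaw -4.2158211532671945
corner c [49.98598489 -3.37216206]
drum c [50.05100687 -2.88461791]
finger local -67.84538234837675 -44.638308737891926
(55, 93) [111.7  85.6]
(55, 85) [111.1  77.6]
(55, -85) [ 98.6 -91.9]
(55, -93) [ 98.  -99.9]
1 dx 0.9 dz 1.1 ay -0.013
2 dx 1.7 dz 2.3 ay -0.026
3 dx 2.5 dz 3.4 ay -0.039
4 dx 3.3 dz 4.6 ay -0.052
5 dx 4.1 dz 5.7 ay -0.065
6 dx 4.9 dz 6.9 ay -0.078
7 dx 5.6 dz 8.1 ay -0.091
8 dx 6.4 dz 9.3 ay -0.104
9 dx 7.1 dz 10.5 ay -0.117
10 dx 7.8 dz 11.7 ay -0.13
11 dx 8.5 dz 12.9 ay -0.143
12 dx 9.2 dz 14.2 ay -0.156
13 dx 9.9 dz 15.4 ay -0.169
14 dx 10.5 dz 16.7 ay -0.182
15 dx 11.2 dz 17.9 ay -0.195
16 dx 11.8 dz 19.2 ay -0.208
17 dx 12.4 dz 20.5 ay -0.221
18 dx 13.0 dz 21.7 ay -0.234
19 dx 13.5 dz 23.0 ay -0.247
20 dx 14.1 dz 24.3 ay -0.26
```

Emit:
send_rows(deltas=[{"dx": 3,"dy": 1,"dz": 0,"ax": 0,"ay": 0,"az": 0},{"dx": 5,"dy": 1,"dz": 0.5,"ax": 0,"ay": 0,"az": 0},{"dx": 5,"dy": 1,"dz": 1.5,"ax": 0,"ay": 0,"az": 0},{"dx": 5,"dy": 1,"dz": 2.7,"ax": 0,"ay": 0,"az": 0},{"dx": 5,"dy": 0.7,"dz": 4,"ax": 0,"ay": 0,"az": 0},{"dx": 5,"dy": 0.3,"dz": 5.3,"ax": 0,"ay": 0,"az": 0},{"dx": 5,"dy": 0,"dz": 6.6,"ax": 0,"ay": 0,"az": 0},{"dx": 5,"dy": -0.4,"dz": 7.9,"ax": 0,"ay": 0,"az": 0},{"dx": 5,"dy": -0.8,"dz": 9.2,"ax": 0,"ay": 0,"az": 0},{"dx": 5,"dy": -1.2,"dz": 10.5,"ax": 0,"ay": 0,"az": 0},{"dx": 5,"dy": -1.6,"dz": 11.8,"ax": 0,"ay": 0,"az": 0},{"dx": 5,"dy": -2,"dz": 13,"ax": 0,"ay": 0,"az": 0},{"dx": 5,"dy": -2.4,"dz": 14.2,"ax": 0,"ay": -0.01,"az": 0},{"dx": 5,"dy": -2.8,"dz": 15.2,"ax": 0,"ay": -0.02,"az": 0}])

```text
time_s: 23.7
ee_pos: [0.5173, -0.046, 0.0209]
tool_rot: [-91.3, 0.0, -100.1]
wrist_force: [-14.6, 1.3, -3.1]
grip_width: -0.0
```

```bash
python3 st.py
```

```text
23.7 [-18.59597157 -48.57791489] 0.020889930983950953 -3.337093501733804 [  1.3   3.4 -14.6]
```

Emit:
send_rows(deltas=[{"dx": 0,"dy": 0,"dz": 1.3,"ax": 0,"ay": 0,"az": 0},{"dx": 0,"dy": 0,"dz": 2.6,"ax": 0,"ay": 0,"az": 0},{"dx": 0,"dy": -0.3,"dz": 3.9,"ax": 0,"ay": 0,"az": 0},{"dx": 0,"dy": -0.6,"dz": 5.2,"ax": 0,"ay": -0.01,"az": 0},{"dx": 0.5,"dy": -0.9,"dz": 6.2,"ax": 0,"ay": -0.02,"az": 0},{"dx": 1.2,"dy": -1.2,"dz": 7.2,"ax": 0,"ay": -0.03,"az": 0}])

```text
time_s: 24.3
ee_pos: [0.5176, -0.0466, 0.0209]
tool_rot: [-92.1, 0.1, -98.4]
wrist_force: [-22.9, 5.2, 0.0]
grip_width: 0.0
```

```bash
python3 st.py
```

```text
24.3 [-18.27746918 -49.14835319] 0.020924398392646093 -1.6278398292483587 [ -1.7   0.8 -23.4]
```

Emit:
send_rows(deltas=[{"dx": 0.3,"dy": -0.2,"dz": 1,"ax": 0,"ay": -0.01,"az": 0},{"dx": 0.9,"dy": -0.4,"dz": 2,"ax": 0,"ay": -0.02,"az": 0},{"dx": 1.5,"dy": -0.6,"dz": 3,"ax": 0,"ay": -0.03,"az": 0},{"dx": 2.1,"dy": -0.7,"dz": 4,"ax": 0,"ay": -0.04,"az": 0},{"dx": 2.7,"dy": -0.8,"dz": 5,"ax": 0,"ay": -0.05,"az": 0},{"dx": 3.3,"dy": -0.8,"dz": 6,"ax": 0,"ay": -0.06,"az": 0}])

```text
time_s: 24.9
ee_pos: [0.5209, -0.0509, 0.021]
tool_rot: [-92.3, 0.2, -95.0]
wrist_force: [-24.5, 1.1, 0.1]
grip_width: 0.002
```

```bash
python3 st.py
```

```text
24.9 [-14.46691139 -52.96531511] 0.020995611370939037 1.8514387551991547 [  1.    0.9 -24.4]
```

Emit:
send_rows(deltas=[{"dx": 0.7,"dy": 0,"dz": 1.1,"ax": 0,"ay": -0.008,"az": 0},{"dx": 1.4,"dy": 0,"dz": 2.2,"ax": 0,"ay": -0.016,"az": 0},{"dx": 2.1,"dy": 0,"dz": 3.3,"ax": 0,"ay": -0.024,"az": 0},{"dx": 2.8,"dy": 0,"dz": 4.4,"ax": 0,"ay": -0.032,"az": 0},{"dx": 3.5,"dy": 0,"dz": 5.5,"ax": 0,"ay": -0.04,"az": 0},{"dx": 4.2,"dy": 0,"dz": 6.6,"ax": 0,"ay": -0.05,"az": 0},{"dx": 4.9,"dy": 0,"dz": 7.7,"ax": 0,"ay": -0.06,"az": 0}])

```text
time_s: 25.6
ee_pos: [0.5273, -0.0571, 0.021]
tool_rot: [-92.4, 0.3, -91.5]
wrist_force: [-27.5, -0.3, 0.8]
grip_width: -0.0
```

```bash
python3 st.py; python3 cw.py w16
```

```text
25.6 [ -7.40608426 -58.43334512] 0.02098634178212322 5.333926838381089 [  1.    0.3 -27.5]
25.6 [ -7.40608426 -58.43334512] [ 0.52725568 -0.05714119  0.02098634] [-92.41713609   0.29601295 -91.47563775] [-27.52672674  -0.25118739   0.8153255 ] [-13.6  24.8 106.4  -0.3  51.2  78.1]
```

View pics/w16.png

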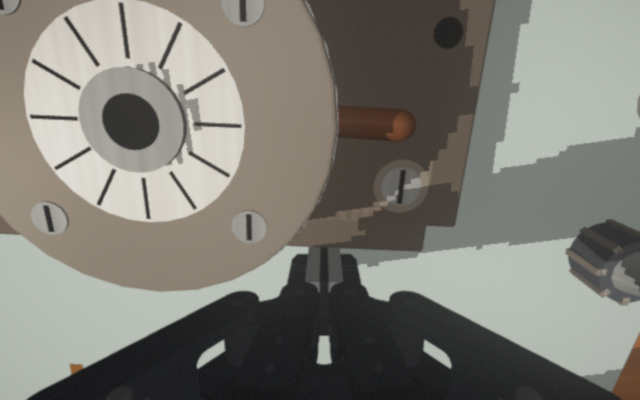

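```bash
python3 est.py w16 -1 423 250 8 234 133 121
```

```text
edge yaw 3.0921292256061266
corner c [55.30118549 -4.07234855]
drum c [55.1543881  -4.34530322]
finger local -65.46764139588737 -50.7669993154937
(55, 93) [105.1  91.6]
(55, 85) [105.6  83.6]
(55, -85) [114.7 -86.1]
(55, -93) [115.2 -94.1]
```

Emit:
send_rows(deltas=[{"dx": 0,"dy": 0,"dz": -17,"ax": 0,"ay": 0,"az": 0},{"dx": 0,"dy": 0,"dz": -32,"ax": 0,"ay": 0.02,"az": 0},{"dx": -20,"dy": 3,"dz": -32,"ax": 0,"ay": 0.04,"az": 0},{"dx": -60,"dy": 5,"dz": -30,"ax": 0,"ay": 0.04,"az": 0},{"dx": -95,"dy": 5,"dz": -26,"ax": 0,"ay": 0.04,"az": 0},{"dx": -98,"dy": 5,"dz": -21,"ax": 0,"ay": 0.04,"az": 0},{"dx": -98,"dy": 5,"dz": -18,"ax": 0,"ay": 0.04,"az": 0},{"dx": -98,"dy": 5,"dz": -17,"ax": 0,"ay": 0.04,"az": 0}])

```text
time_s: 26.45
ee_pos: [0.5338, 0.0377, 0.021]
tool_rot: [-90.0, -0.0, -93.9]
wrist_force: [-1.7, 0.6, -1.0]
grip_width: 0.0
```

```bash
python3 st.py; python3 cw.py w17
```

```text
26.45 [-12.15099331  36.52439121] 0.020990009092542925 2.896386542880606 [-0.5  1.  -1.7]
26.45 [-12.15099331  36.52439121] [0.53380335 0.03770929 0.02099001] [-9.00124726e+01 -1.22579352e-02 -9.39131780e+01] [-1.68423431  0.61620557 -0.97663649] [ -3.4  24.1 107.7  -0.   48.2  90.5]
```

View pics/w17.png

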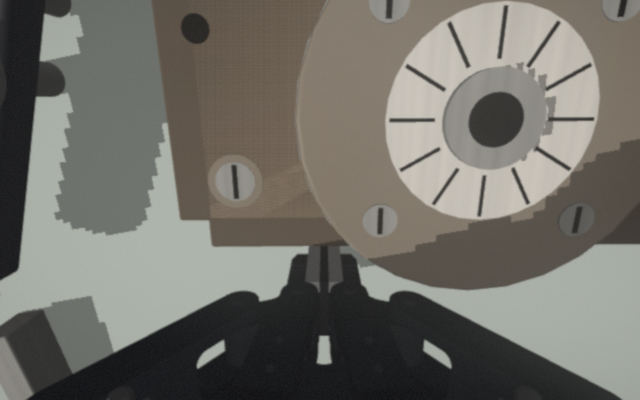

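```bash
python3 est.py w17 1 212 246 345 245 499 119
```

```text
edge yaw 3.410127218093327
corner c [55.89366741 -4.6134183 ]
drum c [55.57466954 -5.51941213]
finger local -65.2910213111702 45.55516332654068
(55, 93) [105.1  91. ]
(55, 85) [105.6  83.1]
(55, -85) [115.7 -86.6]
(55, -93) [116.2 -94.6]
```

Emit:
send_rows(deltas=[{"dx": 0,"dy": 0.5,"dz": -3,"ax": 0,"ay": 0,"az": 0},{"dx": -3,"dy": 1,"dz": -3,"ax": 0,"ay": 0,"az": 0},{"dx": -3,"dy": 1,"dz": -1,"ax": 0,"ay": 0,"az": 0},{"dx": -3,"dy": 1,"dz": 0,"ax": 0,"ay": 0,"az": 0},{"dx": -3,"dy": 0.7,"dz": 1.3,"ax": 0,"ay": 0,"az": 0},{"dx": -3,"dy": 0.3,"dz": 2.6,"ax": 0,"ay": 0,"az": 0},{"dx": -3,"dy": 0,"dz": 3.9,"ax": 0,"ay": 0,"az": 0},{"dx": -3,"dy": -0.4,"dz": 5.2,"ax": 0,"ay": 0,"az": 0},{"dx": -3,"dy": -0.8,"dz": 6.5,"ax": 0,"ay": 0,"az": 0},{"dx": -3,"dy": -1.2,"dz": 7.8,"ax": 0,"ay": 0,"az": 0},{"dx": -3,"dy": -1.6,"dz": 9.1,"ax": 0,"ay": 0,"az": 0},{"dx": -3,"dy": -2,"dz": 10.4,"ax": 0,"ay": 0,"az": 0},{"dx": -3,"dy": -2.4,"dz": 11.7,"ax": 0,"ay": 0.01,"az": 0},{"dx": -3,"dy": -2.8,"dz": 13,"ax": 0,"ay": 0.02,"az": 0}])

```text
time_s: 27.9
ee_pos: [0.5343, 0.0412, 0.0205]
tool_rot: [-91.5, -0.1, -95.0]
wrist_force: [-17.4, 1.9, -1.7]
grip_width: -0.004
```

```bash
python3 st.py
```

```text
27.9 [-12.05636807  40.00957121] 0.02045604931353215 1.7603419636828477 [ -0.4   2.1 -17.4]
```

Emit:
send_rows(deltas=[{"dx": 0,"dy": -0.2,"dz": 1.2,"ax": 0,"ay": 0,"az": 0},{"dx": 0,"dy": -0.5,"dz": 2.4,"ax": 0,"ay": 0.005,"az": 0},{"dx": -0.5,"dy": -0.8,"dz": 3.5,"ax": 0,"ay": 0.012,"az": 0},{"dx": -1,"dy": -1.1,"dz": 4.6,"ax": 0,"ay": 0.02,"az": 0},{"dx": -1.7,"dy": -1.3,"dz": 5.7,"ax": 0,"ay": 0.03,"az": 0},{"dx": -2.4,"dy": -1.4,"dz": 6.8,"ax": 0,"ay": 0.04,"az": 0}])

```text
time_s: 28.5
ee_pos: [0.536, 0.0427, 0.0206]
tool_rot: [-92.1, -0.2, -97.3]
wrist_force: [-22.5, -1.6, -0.6]
grip_width: 0.006
```

```bash
python3 st.py
```

```text
28.5 [-10.60823776  41.72894777] 0.02055863315060477 -0.4853403611425051 [  4.4   1.4 -22.1]
```

Emit:
send_rows(deltas=[{"dx": -0.5,"dy": 0,"dz": 1,"ax": 0,"ay": 0.005,"az": 0},{"dx": -1,"dy": 0,"dz": 2,"ax": 0,"ay": 0.01,"az": 0},{"dx": -1.6,"dy": -0.1,"dz": 3,"ax": 0,"ay": 0.018,"az": 0},{"dx": -2.2,"dy": -0.2,"dz": 4,"ax": 0,"ay": 0.026,"az": 0}])

```text
time_s: 28.9
ee_pos: [0.5388, 0.0449, 0.0205]
tool_rot: [-92.2, -0.3, -98.8]
wrist_force: [-25.9, 0.5, 0.1]
grip_width: -0.001
```

```bash
python3 st.py
```

```text
28.9 [-8.03219014 44.29323301] 0.020538829791037123 -1.9956481029735045 [  3.5   0.9 -25.6]
```

Emit:
send_rows(deltas=[{"dx": -0.6,"dy": -0.1,"dz": 0.8,"ax": 0,"ay": 0.006,"az": 0},{"dx": -1.2,"dy": -0.1,"dz": 1.6,"ax": 0,"ay": 0.012,"az": 0},{"dx": -1.8,"dy": -0.1,"dz": 2.4,"ax": 0,"ay": 0.018,"az": 0}])

```text
time_s: 29.2
ee_pos: [0.5413, 0.0467, 0.0205]
tool_rot: [-92.3, -0.3, -99.8]
wrist_force: [-24.7, 2.2, 0.6]
grip_width: -0.0
```

```bash
python3 st.py; python3 cw.py w18
```

```text
29.2 [-5.80493158 46.36270465] 0.02053854277044969 -3.0324944756597176 [  2.1   0.4 -24.7]
29.2 [-5.80493158 46.36270465] [0.54127117 0.04672575 0.02053854] [-92.259745    -0.26488378 -99.84205906] [-24.65470402   2.17984027   0.56245645] [ -2.4  25.7 104.9   0.   51.7  97.4]
```

View pics/w18.png

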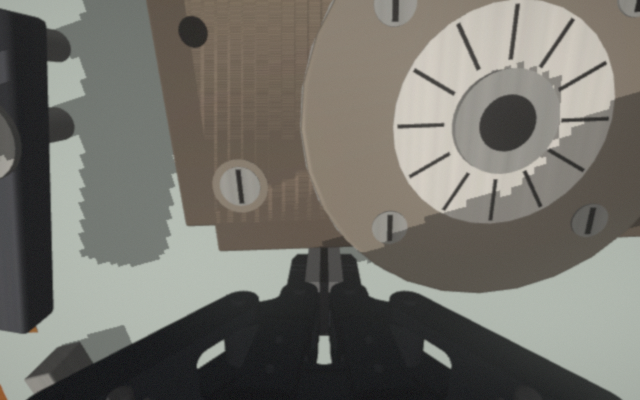

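```bash
python3 est.py w18 1 220 250 345 246 509 122
```

```text
edge yaw -1.084623683329865
corner c [58.73881324 -3.89850943]
drum c [58.65925009 -3.59057074]
finger local -65.44089219173799 48.877263416175374
(55, 93) [115.4  88.2]
(55, 85) [115.3  80.2]
(55, -85) [112.1 -89.8]
(55, -93) [111.9 -97.8]
```

Emit:
send_rows(deltas=[{"dx": 0,"dy": 0,"dz": -17,"ax": 0,"ay": 0,"az": 0},{"dx": 0,"dy": 0,"dz": -32,"ax": 0,"ay": -0.02,"az": 0},{"dx": 20,"dy": 3,"dz": -32,"ax": 0,"ay": -0.033,"az": 0},{"dx": 60,"dy": 5,"dz": -30,"ax": 0,"ay": -0.033,"az": 0},{"dx": 95,"dy": 6,"dz": -26,"ax": 0,"ay": -0.033,"az": 0},{"dx": 98,"dy": 6,"dz": -21,"ax": 0,"ay": -0.033,"az": 0},{"dx": 98,"dy": 6,"dz": -17,"ax": 0,"ay": -0.033,"az": 0},{"dx": 98,"dy": 6,"dz": -15.5,"ax": 0,"ay": -0.033,"az": 0},{"dx": 98,"dy": 6,"dz": -14.3,"ax": 0,"ay": -0.033,"az": 0},{"dx": 98,"dy": 5.6,"dz": -13,"ax": 0,"ay": -0.033,"az": 0},{"dx": 98,"dy": 5.2,"dz": -11.7,"ax": 0,"ay": -0.033,"az": 0},{"dx": 98,"dy": 4.8,"dz": -10.4,"ax": 0,"ay": -0.033,"az": 0},{"dx": 98,"dy": 4.4,"dz": -9.1,"ax": 0,"ay": -0.033,"az": 0},{"dx": 98,"dy": 4,"dz": -7.8,"ax": 0,"ay": -0.033,"az": 0},{"dx": 98,"dy": 3.6,"dz": -6.5,"ax": 0,"ay": -0.033,"az": 0},{"dx": 98,"dy": 3.2,"dz": -5.2,"ax": 0,"ay": -0.033,"az": 0}])

```text
time_s: 30.85
ee_pos: [0.5285, -0.0481, 0.0195]
tool_rot: [-91.2, -0.0, -97.8]
wrist_force: [-15.9, -1.9, -2.0]
grip_width: 0.0
```

```bash
python3 st.py; python3 cw.py w19
```

```text
30.85 [ -7.25655244 -49.30683959] 0.019546457401882107 -1.0014743138563063 [  4.1   2.4 -15.4]
30.85 [ -7.25655244 -49.30683959] [ 0.52848628 -0.0480968   0.01954646] [-9.12205607e+01 -1.17606737e-02 -9.78110389e+01] [-15.86895321  -1.92532423  -2.03823798] [-12.6  24.5 107.4  -0.2  49.3  85.3]
```

View pics/w19.png

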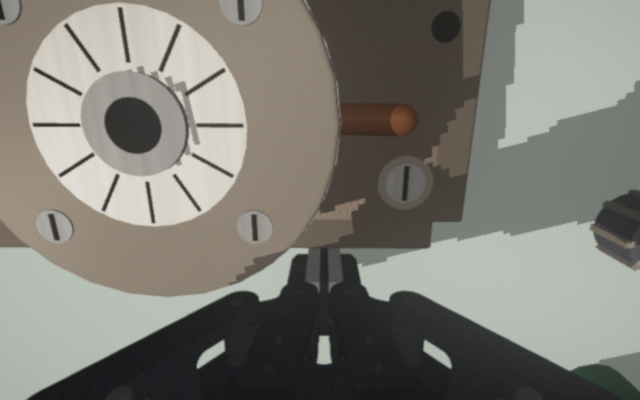

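Emit:
send_rows(deltas=[{"dx": 0,"dy": -0.2,"dz": 1.2,"ax": 0,"ay": 0,"az": 0},{"dx": 0,"dy": -0.5,"dz": 2.4,"ax": 0,"ay": -0.005,"az": 0},{"dx": 0.3,"dy": -0.8,"dz": 3.6,"ax": 0,"ay": -0.01,"az": 0},{"dx": 0.6,"dy": -1.1,"dz": 4.7,"ax": 0,"ay": -0.015,"az": 0},{"dx": 1,"dy": -1.4,"dz": 5.7,"ax": 0,"ay": -0.02,"az": 0},{"dx": 1.5,"dy": -1.6,"dz": 6.7,"ax": 0,"ay": -0.025,"az": 0}])

```text
time_s: 31.5
ee_pos: [0.5286, -0.0485, 0.0197]
tool_rot: [-92.0, 0.2, -96.4]
wrist_force: [-22.5, 2.1, 1.2]
grip_width: 0.0
```

```bash
python3 st.py
```

```text
31.5 [ -7.10690769 -49.73818365] 0.019652449494541837 0.4218218648605614 [  0.4  -0.4 -22.6]
```

Emit:
send_rows(deltas=[{"dx": 0.4,"dy": -0.2,"dz": 0.9,"ax": 0,"ay": -0.004,"az": 0},{"dx": 0.8,"dy": -0.4,"dz": 1.8,"ax": 0,"ay": -0.008,"az": 0},{"dx": 1.2,"dy": -0.5,"dz": 2.6,"ax": 0,"ay": -0.012,"az": 0},{"dx": 1.6,"dy": -0.6,"dz": 3.4,"ax": 0,"ay": -0.016,"az": 0}])

```text
time_s: 31.9
ee_pos: [0.529, -0.0491, 0.0197]
tool_rot: [-92.3, 0.3, -95.5]
wrist_force: [-26.4, 4.6, 2.1]
grip_width: 0.002
```

```bash
python3 st.py
```

```text
31.9 [ -6.60409156 -50.26181998] 0.019682193350394034 1.3159611882306024 [ -2.   -1.  -26.8]
```

Emit:
send_rows(deltas=[{"dx": 0.4,"dy": -0.2,"dz": 0.6,"ax": 0,"ay": 0,"az": 0},{"dx": 0.8,"dy": -0.3,"dz": 1.2,"ax": 0,"ay": 0,"az": 0},{"dx": 1.2,"dy": -0.4,"dz": 1.8,"ax": 0,"ay": 0,"az": 0}])

```text
time_s: 32.2
ee_pos: [0.5304, -0.0505, 0.0198]
tool_rot: [-92.3, 0.3, -95.5]
wrist_force: [-25.6, 3.8, -0.7]
grip_width: 0.0
```

```bash
python3 st.py
```

```text
32.2 [ -5.06751854 -51.46073161] 0.01976250311119265 1.3234452469441464 [ -1.3   1.8 -25.8]
```

Emit:
send_rows(deltas=[{"dx": 0.3,"dy": -0.1,"dz": 0.5,"ax": 0,"ay": 0,"az": 0},{"dx": 0.6,"dy": -0.1,"dz": 1,"ax": 0,"ay": 0,"az": 0}])

```text
time_s: 32.4
ee_pos: [0.5306, -0.0507, 0.0197]
tool_rot: [-92.4, 0.3, -95.5]
wrist_force: [-26.9, 5.4, 1.0]
grip_width: -0.001
```

```bash
python3 st.py; python3 cw.py w20
```

```text
32.4 [ -4.87293387 -51.6654543 ] 0.019701445286439218 1.308320893248549 [ -2.8   0.2 -27.3]
32.4 [ -4.87293387 -51.6654543 ] [ 0.53057342 -0.0507214   0.01970145] [-92.43651628   0.3250618  -95.50124369] [-26.92769431   5.35524349   0.95722625] [-12.9  25.1 106.1   0.   51.2  82.5]
```

View pics/w20.png

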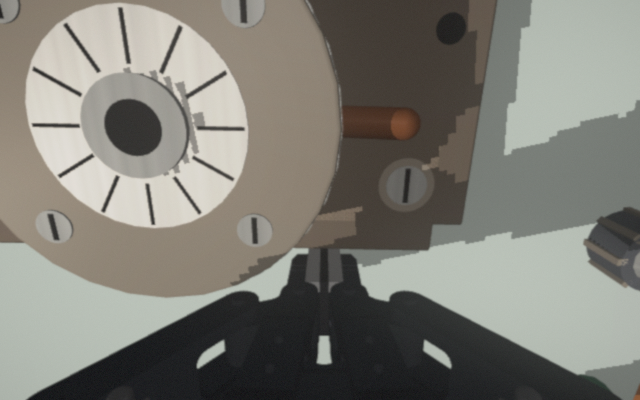

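```bash
python3 est.py w20 -1 429 249 8 242 135 126; python3 -c "
from h import *
goto(get_obs(),30,0,.11,-90)"
```

```text
edge yaw 0.4693862195117443
corner c [60.41443293 -2.60657885]
drum c [60.27132695 -3.21375   ]
finger local -65.61304056874364 -48.219389981639445
(55, 93) [114.6  90.5]
(55, 85) [114.6  82.5]
(55, -85) [116.  -87.5]
(55, -93) [116.1 -95.5]
d [-51.4 -91.5  32.2] a [ 0.0426  0.023  -0.0052]
```

Emit:
send_rows(deltas=[{"dx": 0,"dy": 0,"dz": -17,"ax": 0,"ay": 0,"az": 0},{"dx": 0,"dy": 0,"dz": -32,"ax": 0,"ay": 0,"az": 0},{"dx": 0,"dy": -30,"dz": -36,"ax": 0,"ay": 0,"az": 0},{"dx": 0,"dy": -75,"dz": -36,"ax": 0,"ay": 0.02,"az": 0},{"dx": -25,"dy": -86,"dz": -10,"ax": 0,"ay": 0.02,"az": 0},{"dx": -52,"dy": -86,"dz": 20,"ax": 0,"ay": 0.02,"az": 0},{"dx": -52,"dy": -86,"dz": 25,"ax": 0,"ay": 0.02,"az": 0},{"dx": -52,"dy": -86,"dz": 25,"ax": 0,"ay": 0.02,"az": 0}])

```text
time_s: 33.25
ee_pos: [0.5821, -0.0062, 0.1108]
tool_rot: [-89.9, 0.0, -96.6]
wrist_force: [0.0, -0.2, -0.3]
grip_width: 0.004
```

```bash
python3 cw.py w21; python3 - <<'E'
import pickle
from h import *
o,im=pickle.load(open('w21.pkl','rb')); save(im,'w21f',(100,0,540,160),1.8)
E=ext('wrist',o)
for y in (85,0,-85): print(prj(E,[np.r_[PW(115,y),.037],np.r_[PW(115,y),.03],np.r_[PW(115,y),.012]]).round(1).tolist())
E
```

```text
33.25 [41.02228569 -1.38335359] [ 0.58210682 -0.00623579  0.11084258] [-8.99289722e+01  8.67027920e-03 -9.66152603e+01] [ 0.04380027 -0.21484144 -0.32505402] [-7.5 21.5 95.8  0.  62.6 89.1]
[[182.6, 93.1], [187.0, 93.3], [197.2, 93.8]]
[[322.0, 93.6], [322.1, 93.9], [322.2, 94.3]]
[[461.4, 94.2], [457.1, 94.4], [447.2, 94.9]]
```

View pics/w21.png

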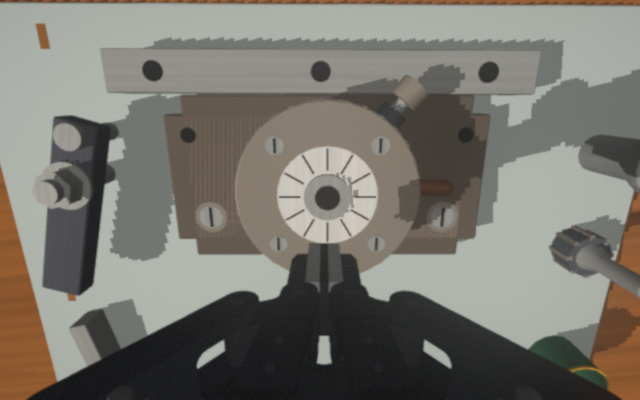

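View pics/w21f.png

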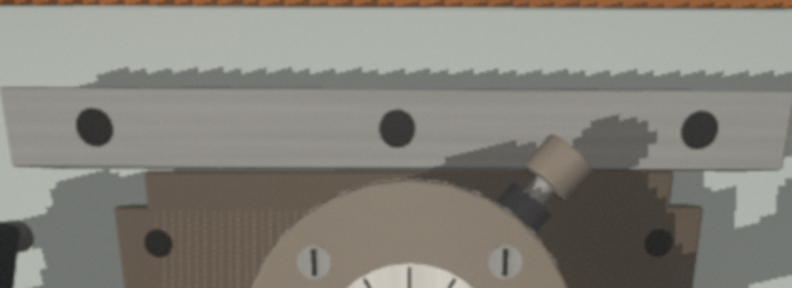

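```bash
python3 - <<'E'
import pickle
from h import *
o,im=pickle.load(open('w21.pkl','rb'))
A=cv2.resize(im[80:110,170:240],None,fx=10,fy=9,interpolation=cv2.INTER_NEAREST);B=cv2.resize(im[80:110,410:480],None,fx=10,fy=9,interpolation=cv2.INTER_NEAREST)
save(np.vstack([A,B]),'w21z')
g=im.mean(2)
for n,s in (('L',slice(188,230)),('R',slice(440,468))): print(n,[(r,round(g[r,s].mean())) for r in range(89,103)])
E
```

```text
L [(89, 142), (90, 142), (91, 137), (92, 121), (93, 100), (94, 95), (95, 84), (96, 82), (97, 87), (98, 89), (99, 89), (100, 89), (101, 89), (102, 89)]
R [(89, 114), (90, 114), (91, 115), (92, 115), (93, 105), (94, 78), (95, 67), (96, 68), (97, 69), (98, 70), (99, 69), (100, 69), (101, 70), (102, 70)]
```

View pics/w21z.png

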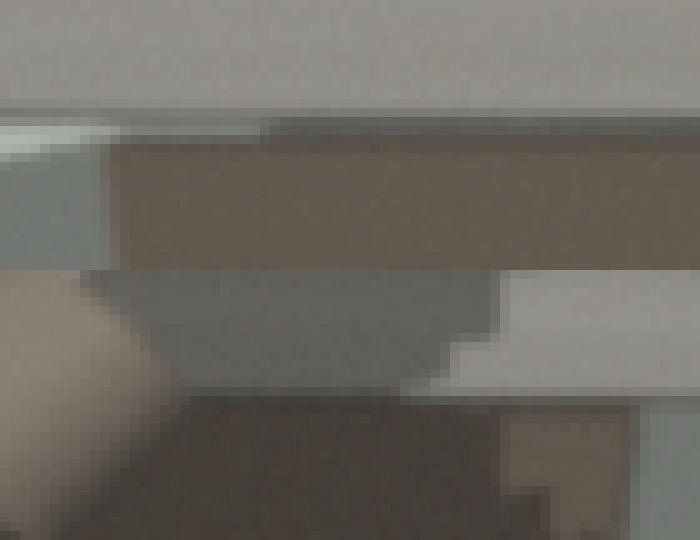

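Emit:
send_rows(deltas=[{"dx": -25,"dy": 0,"dz": -42,"ax": 0,"ay": 0,"az": 0},{"dx": -47,"dy": 0,"dz": -75,"ax": 0,"ay": 0,"az": 0},{"dx": -47,"dy": 30,"dz": -75,"ax": 0,"ay": 0,"az": 0},{"dx": -47,"dy": 70,"dz": -75,"ax": 0,"ay": 0,"az": 0},{"dx": -47,"dy": 91,"dz": -70,"ax": 0,"ay": 0,"az": 0},{"dx": -47,"dy": 91,"dz": -57,"ax": 0,"ay": 0,"az": 0},{"dx": -47,"dy": 91,"dz": -50,"ax": 0,"ay": 0,"az": 0},{"dx": -47,"dy": 91,"dz": -48,"ax": 0,"ay": 0,"az": 0},{"dx": -47,"dy": 91,"dz": -46.5,"ax": 0,"ay": 0,"az": 0},{"dx": -47,"dy": 90.6,"dz": -45,"ax": 0,"ay": 0,"az": 0},{"dx": -47,"dy": 90.2,"dz": -43.4,"ax": 0,"ay": 0,"az": 0},{"dx": -47,"dy": 89.8,"dz": -41.8,"ax": 0,"ay": 0,"az": 0},{"dx": -47,"dy": 89.4,"dz": -40.2,"ax": 0,"ay": 0,"az": 0},{"dx": -47,"dy": 89,"dz": -38.6,"ax": 0,"ay": 0,"az": 0},{"dx": -47,"dy": 88.6,"dz": -37,"ax": 0,"ay": 0,"az": 0},{"dx": -47,"dy": 88.2,"dz": -35.4,"ax": 0,"ay": 0,"az": 0},{"dx": -47,"dy": 87.8,"dz": -33.8,"ax": 0,"ay": 0,"az": 0},{"dx": -47,"dy": 87.4,"dz": -32.2,"ax": 0,"ay": 0,"az": 0},{"dx": -47,"dy": 87,"dz": -30.6,"ax": 0,"ay": 0,"az": 0},{"dx": -47.5,"dy": 86.6,"dz": -29,"ax": 0,"ay": 0.01,"az": 0}])

```text
time_s: 35.3
ee_pos: [0.5418, 0.0444, 0.0214]
tool_rot: [-91.8, -0.1, -97.3]
wrist_force: [-23.2, 1.9, 5.7]
grip_width: 0.002
```

Emit:
send_rows(deltas=[{"dx": 0,"dy": -0.7,"dz": 0.8,"ax": 0,"ay": 0.004,"az": 0},{"dx": -0.3,"dy": -1.2,"dz": 1.6,"ax": 0,"ay": 0.008,"az": 0},{"dx": -0.6,"dy": -1.6,"dz": 2.4,"ax": 0,"ay": 0.01,"az": 0},{"dx": -0.9,"dy": -1.8,"dz": 3.2,"ax": 0,"ay": 0.01,"az": 0}])

```text
time_s: 35.7
ee_pos: [0.5423, 0.0448, 0.0217]
tool_rot: [-92.2, -0.2, -97.9]
wrist_force: [-23.7, 1.4, 0.3]
grip_width: -0.002
```

Emit:
send_rows(deltas=[{"dx": 0,"dy": 0,"dz": -18,"ax": 0,"ay": 0,"az": 0},{"dx": 0,"dy": 0,"dz": -38,"ax": 0,"ay": -0.01,"az": 0},{"dx": 0,"dy": -45,"dz": -38,"ax": 0,"ay": -0.017,"az": 0},{"dx": 0,"dy": -94,"dz": -38,"ax": 0,"ay": -0.017,"az": 0},{"dx": -45,"dy": -94,"dz": -30,"ax": 0,"ay": -0.017,"az": 0},{"dx": -92,"dy": -94,"dz": -22,"ax": 0,"ay": -0.017,"az": 0},{"dx": -138,"dy": -94,"dz": -12,"ax": 0,"ay": -0.017,"az": 0},{"dx": -169,"dy": -94,"dz": -8,"ax": 0,"ay": -0.017,"az": 0},{"dx": -169,"dy": -94,"dz": -8,"ax": 0,"ay": -0.017,"az": 0},{"dx": -169,"dy": -94,"dz": -8,"ax": 0,"ay": -0.017,"az": 0},{"dx": -169,"dy": -60,"dz": -8,"ax": 0,"ay": -0.017,"az": 0},{"dx": -169,"dy": -25,"dz": -8,"ax": 0,"ay": -0.017,"az": 0},{"dx": -169,"dy": -14,"dz": -8,"ax": 0,"ay": -0.017,"az": 0},{"dx": -169,"dy": -14,"dz": -8,"ax": 0,"ay": -0.017,"az": 0}])

```text
time_s: 37.1
ee_pos: [0.5749, 0.2104, 0.0387]
tool_rot: [-90.2, -0.1, -97.0]
wrist_force: [-0.4, 0.7, -0.2]
grip_width: -0.003
```

```bash
python3 st.py; python3 - <<'E'
from h import *
im=capture('scene'); save(im,'sc5',(290,170,490,320),4)
im=capture('wrist'); save(im,'w22')
E
```

```text
37.1 [  8.16113146 212.90645535] 0.0386618457199188 -0.20180595422323222 [-0.7  0.2 -0.5]
```

View pics/sc5.png

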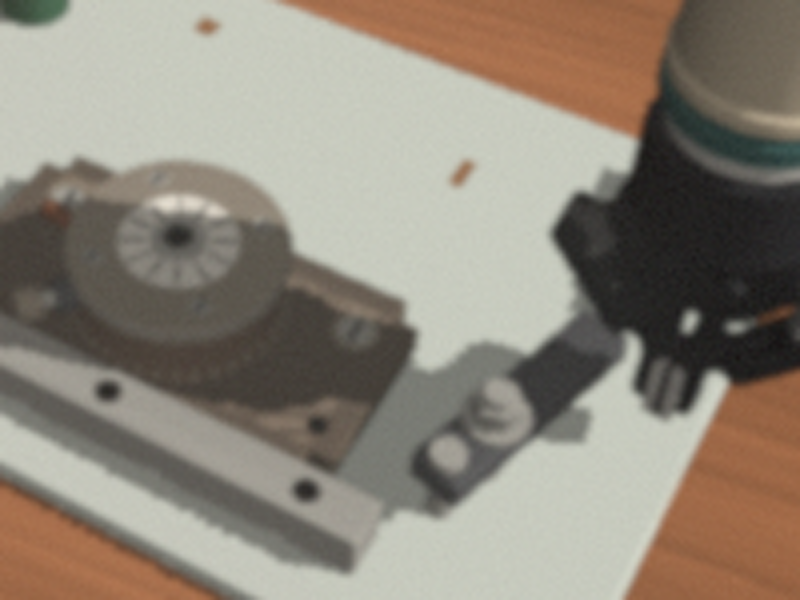

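View pics/w22.png

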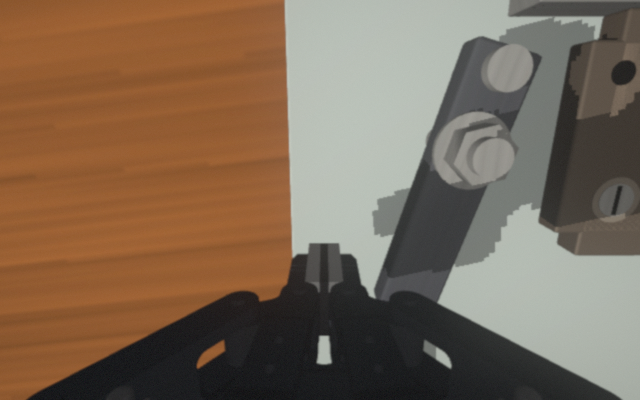

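Emit:
send_rows(deltas=[{"dx": 10,"dy": 0,"dz": -1,"ax": 0,"ay": 0,"az": 0},{"dx": 18,"dy": 0,"dz": -1,"ax": 0,"ay": 0,"az": 0},{"dx": 25,"dy": 0,"dz": -3,"ax": 0,"ay": 0,"az": 0},{"dx": 31,"dy": 0,"dz": -5,"ax": 0,"ay": 0,"az": 0},{"dx": 37,"dy": 0,"dz": -8,"ax": 0,"ay": 0,"az": 0},{"dx": 46,"dy": 0,"dz": -10,"ax": 0,"ay": 0,"az": 0},{"dx": 55,"dy": 0,"dz": -11.7,"ax": 0,"ay": 0,"az": 0},{"dx": 65,"dy": 0,"dz": -11,"ax": 0,"ay": 0,"az": 0},{"dx": 74.6,"dy": 0,"dz": -9.6,"ax": 0,"ay": 0,"az": 0},{"dx": 83.5,"dy": 0,"dz": -6.5,"ax": 0,"ay": 0,"az": 0},{"dx": 92,"dy": 0,"dz": -2,"ax": 0,"ay": 0,"az": 0},{"dx": 99,"dy": 0,"dz": 3.5,"ax": 0,"ay": 0,"az": 0},{"dx": 106,"dy": 0,"dz": 10.5,"ax": 0,"ay": 0,"az": 0},{"dx": 110,"dy": 0,"dz": 16,"ax": 0,"ay": 0,"az": 0},{"dx": 113.5,"dy": 0,"dz": 21,"ax": 0,"ay": 0,"az": 0},{"dx": 116,"dy": 0,"dz": 25,"ax": 0,"ay": 0,"az": 0},{"dx": 118,"dy": 0,"dz": 28,"ax": 0,"ay": 0,"az": 0},{"dx": 118,"dy": 0,"dz": 30,"ax": 0,"ay": 0,"az": 0},{"dx": 118,"dy": 0,"dz": 30,"ax": 0,"ay": 0,"az": 0}])

```text
time_s: 39.1
ee_pos: [0.5915, 0.0902, 0.0398]
tool_rot: [-90.1, -0.1, -96.9]
wrist_force: [-2.7, -0.6, -2.5]
grip_width: 0.001
```

Emit:
send_rows(deltas=[{"dx": 0,"dy": 0,"dz": -12,"ax": 0,"ay": 0,"az": 0},{"dx": 0,"dy": 0,"dz": -25,"ax": 0,"ay": 0,"az": 0},{"dx": 0,"dy": -40,"dz": -25,"ax": 0,"ay": 0,"az": 0},{"dx": 0,"dy": -80,"dz": -25,"ax": 0,"ay": 0,"az": 0},{"dx": 30,"dy": -80,"dz": -15,"ax": 0,"ay": 0,"az": 0},{"dx": 65,"dy": -80,"dz": -5,"ax": 0,"ay": 0,"az": 0},{"dx": 80,"dy": -80,"dz": 3,"ax": 0,"ay": 0,"az": 0},{"dx": 80,"dy": -80,"dz": 3,"ax": 0,"ay": 0,"az": 0},{"dx": 80,"dy": -80,"dz": 3,"ax": 0,"ay": 0,"az": 0},{"dx": 80,"dy": -80,"dz": 3,"ax": 0,"ay": 0,"az": 0}])

```text
time_s: 40.1
ee_pos: [0.5846, 0.0125, 0.12]
tool_rot: [-90.0, 0.0, -96.9]
wrist_force: [0.3, 0.2, -0.0]
grip_width: 0.004
```

```bash
python3 st.py; python3 cw.py w23; python3 - <<'E'
import pickle
from h import *
o,im=pickle.load(open('w23.pkl','rb'))
A=cv2.resize(im[80:115,150:250],None,fx=7,fy=7,interpolation=cv2.INTER_NEAREST);B=cv2.resize(im[80:115,400:500],None,fx=7,fy=7,interpolation=cv2.INTER_NEAREST)
save(np.vstack([A,B]),'w23z')
E
```

```text
40.1 [41.23560075 17.55165204] 0.11996030571435051 -0.09487773015655421 [-0.3  0.   0.3]
40.1 [41.23560075 17.55165204] [0.58456375 0.01254035 0.11996031] [-9.00427289e+01  3.48197722e-02 -9.69044423e+01] [ 0.31733158  0.22335982 -0.0260326 ] [-5.6 21.3 94.7  0.  64.  91.3]
```

View pics/w23.png

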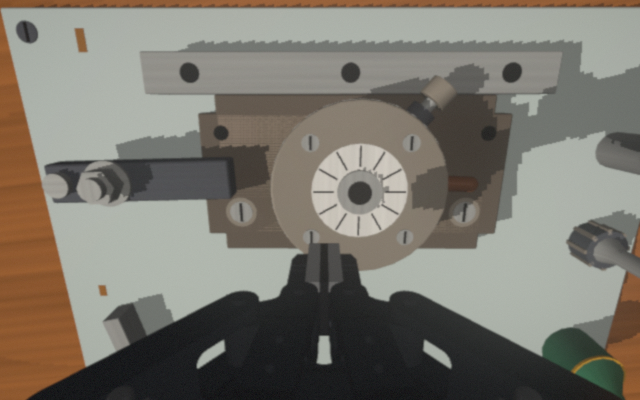

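View pics/w23z.png

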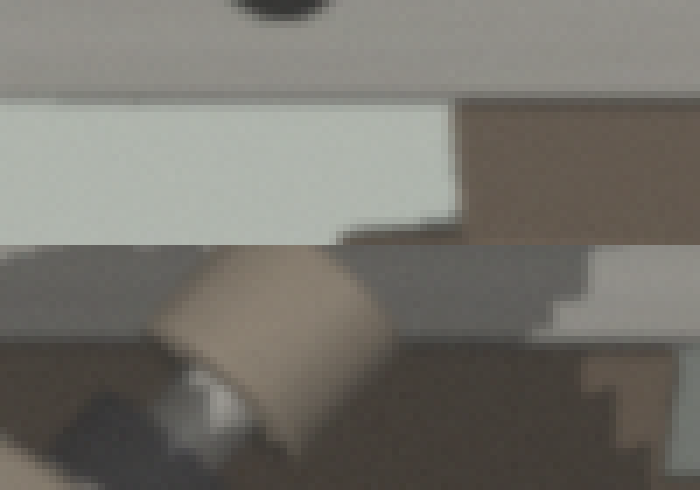

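The wrist picture shows the back edge (row ~94) lying on the fence at both ends. The strap (235,180) lies straight across the left ear, and the fingers are 45 mm above the drum, touching nothing.

```bash
python3 -c "
from station import *
print(job_done())"
```

```text
the job is handed in; nothing more can be done
None
```

I walked the fixture to the fence by pushing its left and right near-edge ends in turn, about 45–65 mm off the middle. Then I swung the strap clamp over its left ear and handed the job in at about 40 s of robot time; no verdict was reported.

- **Pushing force:** the wrist force I read peaked at about 30 N, against the 35 N limit. I read it only between moves, so brief peaks in between were not seen.
- **Fixture against the fence:** an earlier overhead picture showed the left end about 1.4 mm short, so I gave that end one more push. In the last enlarged wrist picture I see no gap at either end, which I judge as good to about 0.6 mm.
- **Strap:** it lies straight across the left ear, at about 1.57 rad by eye. I worked out the nose at about 88 mm left of the fixture's middle, inside the 62–103 mm band.
- **Other tools:** the arm was never brought near the collet, cutter, oil can or parallel, and nothing looked shifted or tipped in the pictures. I did not re-measure their positions.
- **At hand-in:** the gripper was clear above the drum, with wrist force near zero.

One check disagreed: the two fixed cameras differed by about 6 mm in x. I used the average for the plate, and the wrist camera agreed with it to within about 1 mm.

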